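Recharge the specimen cold plate

TASK

Change the blocks on the cold plate: switch the red isolator handle off and then turn the blue clamp knob back to loose; move the holder with the green cassette from the plate to the white out-tray and stand every holder with an orange cassette flat on the steel plate, inside its black rim. Once they are all there, turn the clamp knob clockwise until it clicks past its detent, and only then switch the isolator back on. Leave the holders upright and let go of, and do not disturb the bottle, the beaker or the blue slide box.

Things in the scene. Friction and masses are not known exactly. Their poses are not given: they have to be found in the camera images.
- fresh0: Block holder: aluminium block 70 (its x) x 45 (its y) x 30 mm with an orange cassette plate (62 x 40 mm, to height 38) and cream wax block (36 x 28 mm) on top, 48 mm high in all, 0.2 to 0.35 kg. Origin: centre of its underside, z up. Grip across the 45 mm width. On the bench at the robot's right at the start; 2 to 4 of fresh0..3 are present, absent ones read None.
- fresh1: Block holder: aluminium block 70 (its x) x 45 (its y) x 30 mm with an orange cassette plate (62 x 40 mm, to height 38) and cream wax block (36 x 28 mm) on top, 48 mm high in all, 0.2 to 0.35 kg. Origin: centre of its underside, z up. Grip across the 45 mm width. On the bench at the robot's right at the start; 2 to 4 of fresh0..3 are present, absent ones read None.
- fresh2: Block holder: aluminium block 70 (its x) x 45 (its y) x 30 mm with an orange cassette plate (62 x 40 mm, to height 38) and cream wax block (36 x 28 mm) on top, 48 mm high in all, 0.2 to 0.35 kg. Origin: centre of its underside, z up. Grip across the 45 mm width. On the bench at the robot's right at the start; 2 to 4 of fresh0..3 are present, absent ones read None.
- fresh3: Block holder: aluminium block 70 (its x) x 45 (its y) x 30 mm with an orange cassette plate (62 x 40 mm, to height 38) and cream wax block (36 x 28 mm) on top, 48 mm high in all, 0.2 to 0.35 kg. Origin: centre of its underside, z up. Grip across the 45 mm width. On the bench at the robot's right at the start; 2 to 4 of fresh0..3 are present, absent ones read None.
- done: Block holder: aluminium block 70 (its x) x 45 (its y) x 30 mm with a green cassette plate (62 x 40 mm, to height 38) and cream wax block (36 x 28 mm) on top, 48 mm high in all, 0.2 to 0.35 kg. Origin: centre of its underside, z up. Grip across the 45 mm width. The finished one; starts somewhere on the cold plate.
- plate_top (a point): Centre of the cold plate's steel top, 40 mm above the bench; z up, x towards the knob (axis at x 140, on a 52 mm thick post 40 mm high above the plate). Plate 170 (x) x 200 mm (y) inside a black rim 6 high, 8 wide; top of a fixed cream unit (x -95 to 185, y +-108). Four holders fit two by two: x +-42, y +-48 mm, lengths along x.
- outtray_in (a point): Centre of the inner floor (5 mm above the bench) of the fixed white out-tray, inside 140 (x) x 130 (y) mm, walls 5 mm thick, rim 18 mm above the bench; z up.
- knob_grip (a point): Point to grip on the blue clamp knob: on its vertical axis, 37 mm above the post. The grip is an upright bar 66 mm long (this point's x) x 16 mm thick (its y) x 42 mm high, reaching 21 mm below (to a black hub disc of radius 28 mm) to 19 mm above this point. Turns with the knob.
- knob (a joint): Angle of the clamp knob (rad), growing clockwise seen from above. Rests at 1.2 (clicked tight, as at the start) or 0 (loose). A detent between resists with up to 0.3 N m either way: let go below about 0.7 it springs to 0, above it snaps on to 1.2. Fixed stops at 0 and 1.2. A white dash at its -x end points to a white mark when loose, green when tight.
- isolator_grip (a point): Grip point on the red isolator handle: on its vertical axis, 115 mm above the bench. Upright bar 84 long (this point's x) x 16 thick (y) x 42 mm high, from 21 mm below this point (black hub disc) to 19 above; turns with the handle. White dash: pointer end (-x). On a fixed grey box 110 x 110 x 75 mm with a white mark at off, a green mark at on.
- isolator (a joint): Angle of the isolator handle (rad), growing clockwise seen from above. Rests at 0 = off (pointer at the white mark) and 1.3 = on (pointer at the green mark, as at the start), with a detent between: up to 0.3 N m, snaps over half way, at 0.65. Fixed stops at 0 and 1.3.
- bottle: Bystander: closed white bottle with a red cap, 64 mm thick, 170 mm high, beyond the work; origin at the centre of its underside.
- beaker: Bystander: glass beaker 80 mm wide, 90 mm high, beyond the work; origin at the centre of its underside.
- slidebox: Bystander: closed blue slide box 170 x 90 x 35 mm, at the robot's far left; origin at the centre of its underside.
Mind the look-alikes: they are no part of the job. Leave any purple look-alike of the fresh0 alone.

How it is judged:
By the outcome, as a careful person would: the job done as asked, in the order asked, and still so for the second after the job is handed in, with the robot touching nothing.
Of fresh0, fresh1, fresh2, fresh3 only 2 to 4 are there at a start; the rules pass over those that are not, and their reading is None.
At some moment in a run one of fresh0, fresh1, fresh2, fresh3, done may be knocked a few centimetres aside while the robot is not near it.
It also fails if it takes over 210 s, if anything falls off the work surface, if the arm or the gripper's body presses on something with over 40 N, if the wrist force passes 120 N, or if a joint passes its speed limit or range.

ROBOT

A 6-joint arm with a two-finger parallel gripper is mounted at the origin on the work surface. World frame = base frame: x ahead of the robot, y to its left, z up, the work surface at z = 0. Lengths are in m, angles in rad, forces in N, time in s.
With the tool pointing down it reaches from about 0.25 to 0.8 m from the base axis. Payload 3.9 kg.
Tool frame: the origin (TCP) lies at the centre of the arm's flange, where the gripper is bolted on; the fingertips stand 173 mm ahead of it and the grasp point (between the pads) lies 155 mm ahead of it; z points along the fingers, y is the line along which they close (so a half turn about z gives the same grasp; the last joint's range is limited). The gripper opens to 85 mm and grips with 20 to 120 N. Pads are 22 mm wide; open, the fingers measure 114 mm over their backs; the gripper's body (76 mm by 85 mm) begins 54 mm behind the grasp point. The pads swing forward as they close: fully open they stand 13 mm farther back than shut.
Start: joints at [-1.162, 0.26, -0.138, 1.173, 0, 1.571], TCP at [0.209, -0.482, 0.405] pointing down, gripper open.
Joint ranges: [-2.78, 2.78], [-0.83, 1.72], [-1.28, 1.37], [-1.9, 2.12], [-1.57, 1.48], [-3.14, 3.14]. Speed limits (rad/s): [2.57, 2.57, 3.14, 3.14, 3.14, 3.14].

INTERFACE

Orientations are given as a unit quaternion [x, y, z, w].
In Python, from plant import manip, viewer gives the robot as it stands.
- The arm moves only by the shell command python3 -m handwheel 'ROWS' [OPENING] [FORCE]. ROWS is JSON, a list that holds one entry, the list of rows, each a list of 4 numbers: the shift along the tool's x, y, z in units of 500 mm (1.0 is 500 mm), then the turn about the tool's z in units of 180 degrees (1.0 is 180 degrees). In form: [[[x, y, z, spin], ...]]. A call has 1 to 20 rows; each row is the pose to reach, as a shift and turn from the pose commanded when the call began, along the tool's axes at that moment, turning the shorter way round; what a row does not reach only later rows make up. A row lasts 1/10 s, in which the tool goes at most 50 mm and 8.59 degrees, less where a joint would pass 70% of its speed; a pose out of reach is approached as far as the arm can. A call with a number of a shift or a turn outside -1 to 1 is refused whole. A call with a gripper value outside its range is refused whole. OPENING is the opening, from 0 (shut) to 1 (fully open), set as the call begins (- or left out, the last holds). The fingers move at their own pace and stop on an object; FORCE is the grip in N (left out, the last holds). Time passes only in rows, so rows that repeat a pose let the fingers close. It gives the time, the measured TCP pose, the force, the opening and the grip force at its end, in the units of the state.
- manip.sense(): the state, without advancing time (a new reading comes with each control period).
- viewer.get_image(name): name is "scene" or "top" or "wrist"; returns a dict with "color" (400x640x3 uint8, red, green, blue), "fx", "fy", "cx", "cy" (pixels), "k1" (the pictures are not rectified: a ray, as slopes to the right and down, at radius r is drawn at 1 + k1 r^2 times it, then the intrinsics apply), "rvec" (rotation vector, rad) and "tvec" (3), from world to camera coordinates, as OpenCV has them; the wrist camera has in their place "tool_from_camera" (4x4, takes a point from camera to tool coordinates, whose origin is the TCP and whose axes are the flange's). Camera axes: x right, y down, z forward; pixel columns grow to the right and rows downward; lengths in m; the calibration is good to about 2 mm. A picture is of the moment at which its call begins: read the wrist's pose just before it. There is no depth.
- manip.close_job(): hands the job in; it is judged then, once.
The state is a dict: "clock": time; "qpos": joint angles; "qvel": joint speeds; "effort": joint torques, N m; "tcp_pos": TCP position; "tool_rot": TCP orientation; "contact_force": force on the tool from outside, world axes, zero at the start; "ft_torque": the same for the moment, N m; "gripper_width": opening from 0.0 (shut) to 1.0 (fully open); "finger_force": force on a finger pad.
Only numpy, scipy, OpenCV 4.12 (cv2) and the standard library are available. Lean on these libraries where they do the work, as an engineer would, in place of code of your own. Each camera call takes 0.05 s, during which the arm holds its last target. There are 200 camera calls.

## Working session

There is one attempt and no reset: what is moved stays moved. The work goes in short steps, Python scripts to look and compute and a shell command to move; the robot and the scene stay as the last step left them, time stands still between calls to the robot, and variables do not carry over. Pictures are saved under pics/ and viewed, at most 14 in all, crops included, and the job is handed in when it is done.

```bash
ls; mkdir -p pics
python3 - <<'E'
from plant import manip, viewer
import cv2, numpy as np
print(manip.sense())
for n in ("scene","top"):
    d=viewer.get_image(n); cv2.imwrite(f"pics/{n}0.png",d["color"][:,:,::-1])
    print({k:v for k,v in d.items() if k!="color"})
print(viewer.get_image("wrist")["tool_from_camera"])
E
```

```text
pics
{'clock': 0.0, 'qpos': array([-1.16199875e+00,  2.60705720e-01, -1.39367024e-01,  1.17268299e+00,
       -2.24239639e-05,  1.57081640e+00]), 'qvel': array([-7.03784760e-04, -8.70125536e-04,  2.98340082e-04,  5.33405169e-04,
        9.01372148e-05, -6.69355842e-04]), 'effort': array([ 3.45059352e-04, -4.05680394e+01,  2.53922760e+01,  1.86339050e-02,
        1.15610742e-04, -4.83157748e-06]), 'tcp_pos': array([ 0.20855592, -0.48143668,  0.40385395]), 'tool_rot': array([ 9.79184760e-01,  2.02968584e-01, -2.09846599e-04, -9.57029716e-04]), 'contact_force': array([ 0.38918605,  0.1662033 , -0.34681706]), 'ft_torque': array([-0.00159162,  0.00820497, -0.02103708]), 'finger_force': 0.0, 'gripper_width': 1.0015378319712818}
{'fx': 373.2880414649401, 'fy': 373.2880414649401, 'cx': 319.71738698409206, 'cy': 198.1432359467126, 'k1': 0.023702707983394782, 'rvec': array([ 1.85435867,  1.86659671, -0.63781914]), 'tvec': array([-0.02442422, -0.39745117,  1.50448088])}
{'fx': 388.9470733808981, 'fy': 388.9470733808981, 'cx': 324.23281808841483, 'cy': 204.58660492536356, 'k1': -0.0015975744976843699, 'rvec': array([ 2.14267662, -2.14370289,  0.13413552]), 'tvec': array([0.05036148, 0.55011116, 1.32248359])}
[[-4.04356674e-04 -9.62841049e-01 -2.70068419e-01  6.94159520e-02]
 [ 9.99999893e-01 -3.28981483e-04 -3.24361341e-04  3.69938133e-04]
 [ 2.23460904e-04 -2.70068521e-01  9.62841079e-01  2.96665031e-02]
 [ 0.00000000e+00  0.00000000e+00  0.00000000e+00  1.00000000e+00]]
```

View pics/scene0.png

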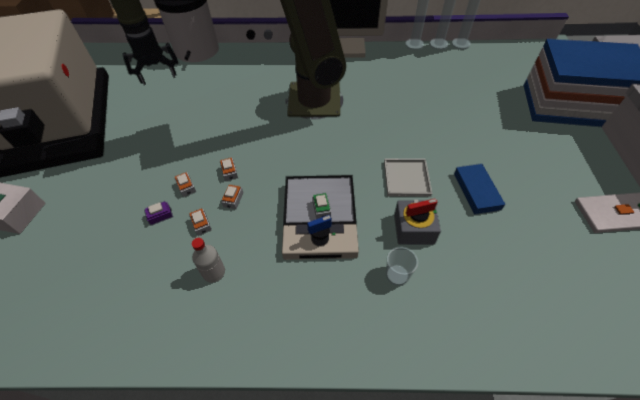

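View pics/top0.png

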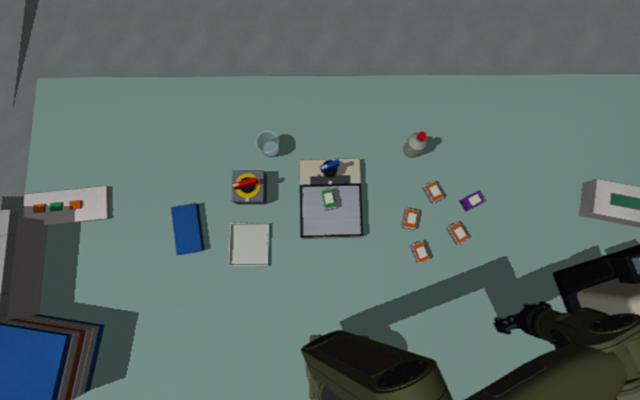

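The scene view shows the four orange holders at about (185,183), (229,167), (232,196) and (200,220), and the purple look-alike at (158,212). The plate is at (320,200), the green holder at (321,203), the knob at (320,230), the isolator at (418,213) and the tray at (407,177). In the top view the oranges are at (433,191), (411,218), (421,252) and (458,233), green at (330,198), the knob at (331,168), the isolator at (247,184) and the tray at (250,244).

```bash
cat > h.py <<'E'
import numpy as np, cv2
from scipy.spatial.transform import Rotation as R
from plant import manip, viewer
def grab(name, fn=None):
    s=manip.sense(); d=viewer.get_image(name)
    if name=="wrist":
        T=np.eye(4); T[:3,:3]=R.from_quat(s["tool_rot"]).as_matrix(); T[:3,3]=s["tcp_pos"]
        M=T@d["tool_from_camera"]; d["C"]=M[:3,3]; d["Rwc"]=M[:3,:3]
    else:
        A=R.from_rotvec(d["rvec"]).as_matrix(); d["Rwc"]=A.T; d["C"]=-A.T@d["tvec"]
    if fn: cv2.imwrite("pics/"+fn,d["color"][:,:,::-1])
    return d
def ray(d,u,v):
    q=np.array([(u-d["cx"])/d["fx"],(v-d["cy"])/d["fy"]]); p=q.copy()
    for _ in range(10): p=q/(1+d["k1"]*(p@p))
    w=d["Rwc"]@np.r_[p,1]; return w/np.linalg.norm(w)
def onz(d,u,v,z):
    w=ray(d,u,v); return d["C"]+w*(z-d["C"][2])/w[2]
def proj(d,X):
    c=d["Rwc"].T@(np.asarray(X)-d["C"]); p=c[:2]/c[2]; p=p*(1+d["k1"]*(p@p)); return p*d["fx"]+[d["cx"],d["cy"]]
def tri(obs):
    A=np.zeros((3,3)); b=np.zeros(3)
    for d,u,v in obs:
        w=ray(d,u,v); P=np.eye(3)-np.outer(w,w); A+=P; b+=P@d["C"]
    X=np.linalg.solve(A,b); return X, [np.linalg.norm(proj(d,X)-[u,v]).round(1) for d,u,v in obs]
HUE={"orange":(5,20),"green":(45,85),"blue":(105,125),"purple":(128,150)}
def yaw(): # world angle of tool x, y
    m=R.from_quat(manip.sense()["tool_rot"]).as_matrix(); return m
def goto(xyz,ang):
    """rows' units for tool x,y,z,spin so that grasp point is at xyz and tool y lies along world angle ang (mod pi)"""
    s=manip.sense(); m=R.from_quat(s["tool_rot"]).as_matrix()
    g=s["tcp_pos"]+m@[0,0,.155]; d=m.T@(np.asarray(xyz)-g)/.5
    a=np.arctan2(m[1,1],m[0,1]); t=-(ang-a); t=(t+np.pi/2)%np.pi-np.pi/2
    print("shift",d.round(4),"spin",round(t/np.pi,4),"dist mm",(d*500).round(1), "deg",round(np.degrees(t),1),"clock",s["clock"])
E
python3 - <<'E'
from h import *
t=grab("top"); s=grab("scene")
pairs={"o1":((433,191),(200,220)),"o2":((411,218),(232,196)),"o3":((421,252),(229,167)),"o4":((458,233),(185,183)),"purple":((473,200),(158,212)),"green":((330,198),(321,203)),"knob":((331,168),(320,230)),"iso":((247,184),(420,210)),"tray":((250,244),(407,177)),"plate":((331,211),(320,200))}
for k,(a,b) in pairs.items():
    X,e=tri([(t,*a),(s,*b)]); print(k,X.round(3),e)
m=R.from_quat(manip.sense()["tool_rot"]).as_matrix(); print(m.round(3))
C=t["color"][130:280,210:490][:,:,::-1]
a=cv2.resize(C[:, :170],None,fx=4,fy=4,interpolation=3); cv2.imwrite("pics/tc1.png",a[:600])
E
```

```text
o1 [ 0.599 -0.332  0.028] [np.float64(0.6), np.float64(0.7)]
o2 [ 0.504 -0.251  0.023] [np.float64(0.9), np.float64(1.0)]
o3 [ 0.385 -0.28   0.027] [np.float64(1.3), np.float64(1.3)]
o4 [ 0.451 -0.413  0.023] [np.float64(0.8), np.float64(0.9)]
purple [ 0.567 -0.471  0.024] [np.float64(1.0), np.float64(1.2)]
green [0.568 0.033 0.073] [np.float64(1.0), np.float64(1.1)]
knob [0.67  0.031 0.085] [np.float64(1.3), np.float64(1.6)]
iso [0.612 0.313 0.1  ] [np.float64(0.9), np.float64(1.1)]
tray [0.414 0.317 0.008] [np.float64(1.0), np.float64(1.1)]
plate [0.528 0.029 0.033] [np.float64(0.9), np.float64(1.0)]
[[ 0.918  0.398 -0.   ]
 [ 0.398 -0.918  0.001]
 [-0.    -0.001 -1.   ]]
```

View pics/tc1.png

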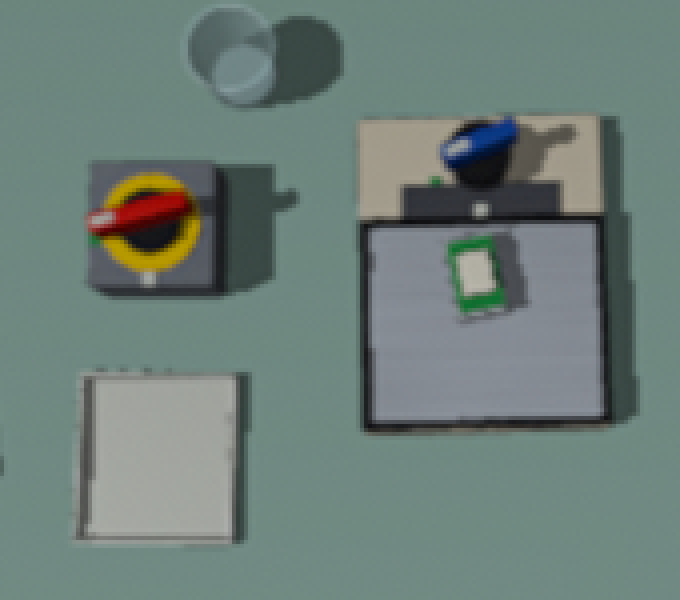

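The top crop confirms that the plate is axis-aligned. The knob pointer is at crop (460,148), next to the green mark, and the isolator pointer is at crop (100,217), on green. Both pointers are to the left (+y). Next I move above the isolator for a close look.

```bash
python3 -c "
from h import *
import math
goto([0.60,0.313,0.27],math.radians(15.5))"; python3 -m handwheel --help | head -20
```

```text
shift [ 1.35   -1.1468 -0.0403] spin -0.456 dist mm [ 675.  -573.4  -20.2] deg -82.1 clock 0.25invalid input: not JSON, or not a number
```

```bash
python3 -m handwheel '[[[0.68,-0.57,-0.04,-0.23],[0.68,-0.57,-0.04,-0.23],[0.68,-0.57,-0.04,-0.23],[0.68,-0.57,-0.04,-0.23],[0.68,-0.57,-0.04,-0.23],[0.68,-0.57,-0.04,-0.23],[0.68,-0.57,-0.04,-0.23],[0.68,-0.57,-0.04,-0.23],[0.68,-0.57,-0.04,-0.23],[0.68,-0.57,-0.04,-0.23],[0.68,-0.57,-0.04,-0.23],[0.68,-0.57,-0.04,-0.23],[0.68,-0.57,-0.04,-0.23]]]' 1; python3 -c "
from h import *
import math
grab('wrist','w1.png')
goto([0.60,0.313,0.27],math.radians(15.5))"
```

```text
clock: 1.55
tcp_pos: [0.4068, -0.0862, 0.4246]
tool_rot: [0.845, 0.535, -0.0, -0.0]
contact_force: [-0.5, 0.2, 0.2]
gripper_width: 0.998
finger_force: 0.0
shift [ 0.887   0.0077 -0.001 ] spin -0.2268 dist mm [443.5   3.8  -0.5] deg -40.8 clock 1.6
```

```bash
python3 -m handwheel '[[[0.7,0.01,0,-0.227],[0.7,0.01,0,-0.227],[0.7,0.01,0,-0.227],[0.7,0.01,0,-0.227],[0.7,0.01,0,-0.227],[0.7,0.01,0,-0.227],[0.7,0.01,0,-0.227],[0.7,0.01,0,-0.227],[0.7,0.01,0,-0.227],[0.7,0.01,0,-0.227],[0.7,0.01,0,-0.227]]]' 1
python3 - <<'E'
from h import *
import pickle
a=grab('wrist','w2.png'); pickle.dump(a,open('w2.pkl','wb'))
E
python3 -m handwheel '[[[0.05,-0.1,0,0],[0.05,-0.1,0,0],[0.05,-0.1,0,0],[0.05,-0.1,0,0]]]'
python3 - <<'E'
from h import *
import pickle
a=grab('wrist','w3.png'); pickle.dump(a,open('w3.pkl','wb'));print(a['fx'],a['k1'])
b=pickle.load(open('w2.pkl','rb'))
im=np.hstack([cv2.resize(x['color'],(640,400))[:,:,::-1] for x in (b,a)])
cv2.imwrite('pics/w23.png',cv2.resize(np.vstack([im[:,:640],im[:,640:]]),(480,600)))
E
```

```text
clock: 2.7
tcp_pos: [0.5605, 0.2277, 0.4251]
tool_rot: [0.605, 0.796, -0.0, 0.0]
contact_force: [0.1, -1.3, -0.1]
gripper_width: 0.999
finger_force: 0.0
clock: 3.15
tcp_pos: [0.5063, 0.2396, 0.4256]
tool_rot: [0.604, 0.797, 0.001, 0.001]
contact_force: [-0.4, -0.3, -1.4]
gripper_width: 0.999
finger_force: 0.0
307.75294134174567 -0.05690589901922836
```

View pics/w23.png

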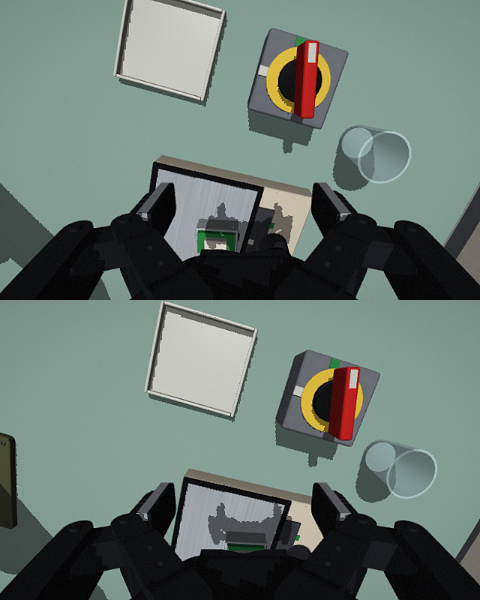

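The wrist pair shows the isolator with its pointer on the green mark, at about (308,80) in the upper picture and (345,402) in the lower. The tray is at (170,48) and (202,360). I enlarge both handles to get corner pixels.

Run:
```python
from h import *
import pickle
a,b=[pickle.load(open(f,'rb')) for f in ('w2.pkl','w3.pkl')]
# crops full-res origin: a (320,30) b(360,60), 180x150
ca=a['color'][30:180,320:480]; cb=b['color'][60:210,360:520]
cv2.imwrite('pics/iso.png',cv2.resize(np.hstack([ca,cb]),None,fx=2.5,fy=4,interpolation=0)[:,:,::-1])
```

```text
(no output)
```

View pics/iso.png

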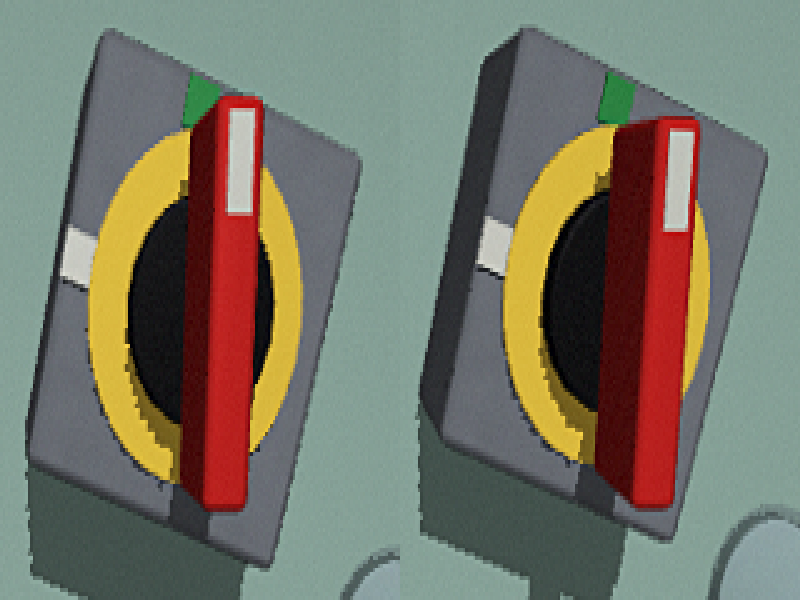

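Bar top corners are A (220,97), (263,97), (247,510), (203,510) and B (258,118), (300,118), (273,508), (232,508). I also read the four box-top corners in each.

Run:
```python
from h import *
import pickle, math
a,b=[pickle.load(open(f,'rb')) for f in ('w2.pkl','w3.pkl')]
A=[(220,97),(263,97),(247,510),(203,510),(107,30),(360,155),(270,567),(30,458)]
B=[(258,118),(300,118),(273,508),(232,508),(125,28),(367,152),(272,540),(45,443)]
X=[]
for p,q in zip(A,B):
    x,e=tri([(a,320+p[0]/2.5-.5,30+p[1]/4-.5),(b,360+q[0]/2.5-.5,60+q[1]/4-.5)]); X.append(x); print(x.round(4),e)
X=np.array(X); c=X[:4].mean(0); print("bar c",c,"box c",X[4:].mean(0))
d=(X[0]+X[1]-X[2]-X[3]); th=math.atan2(d[1],d[0]); print("len",np.linalg.norm(d)/2,math.degrees(th))
goto([*c[:2],c[2]-.017],th-math.pi/2)
```

```text
[0.5957 0.3534 0.1311] [np.float64(0.2), np.float64(0.2)]
[0.6087 0.3571 0.1326] [np.float64(0.0), np.float64(0.0)]
[0.6318 0.2771 0.1325] [np.float64(0.1), np.float64(0.1)]
[0.6168 0.2731 0.1336] [np.float64(0.0), np.float64(0.0)]
[0.5603 0.3692 0.0707] [np.float64(0.3), np.float64(0.3)]
[0.6639 0.3686 0.0776] [np.float64(0.3), np.float64(0.3)]
[0.6661 0.2621 0.0749] [np.float64(0.2), np.float64(0.2)]
[0.5591 0.2624 0.0839] [np.float64(0.4), np.float64(0.4)]
bar c [0.61326173 0.31519901 0.13242766] box c [0.6123393  0.31556949 0.07679374]
len 0.08314468681495836 105.42277526006814
shift [0.0878 0.2443 0.3108] spin 0.0012 dist mm [ 43.9 122.2 155.4] deg 0.2 clock 3.2
```

The bar top is at 0.1324 (0.134 expected), its length is 83 mm, and the box centre agrees. I approach and grip the bar.

```bash
python3 -m handwheel '[[[0.088,0.244,0.1,0.001],[0.088,0.244,0.1,0.001],[0.088,0.244,0.1,0.001],[0.088,0.244,0.16,0.001],[0.088,0.244,0.22,0.001],[0.088,0.244,0.27,0.001],[0.088,0.244,0.3,0.001],[0.088,0.244,0.306,0.001],[0.088,0.244,0.306,0.001]]]' 1 40 && python3 -m handwheel '[[[0,0,0,0],[0,0,0,0],[0,0,0,0],[0,0,0,0],[0,0,0,0],[0,0,0,0],[0,0,0,0],[0,0,0,0]]]' 0 40
```

```text
clock: 4.1
tcp_pos: [0.6122, 0.3152, 0.2712]
tool_rot: [0.606, 0.796, -0.0, -0.0]
contact_force: [0.7, 0.1, -0.8]
gripper_width: 1.001
finger_force: 0.0
clock: 4.9
tcp_pos: [0.6116, 0.3155, 0.2723]
tool_rot: [0.605, 0.796, 0.0, 0.0]
contact_force: [0.4, -0.2, 3.9]
gripper_width: 0.183
finger_force: 41.9
```

Gripped, 15.6 mm wide. Now I turn it to off, counterclockwise by about 1.28 rad (−0.41).

```bash
python3 -m handwheel '[[[0,0,0,-0.04],[0,0,0,-0.08],[0,0,0,-0.12],[0,0,0,-0.16],[0,0,0,-0.20],[0,0,0,-0.24],[0,0,0,-0.28],[0,0,0,-0.32],[0,0,0,-0.36],[0,0,0,-0.39],[0,0,0,-0.405],[0,0,0,-0.405],[0,0,0,-0.405]]]' 0 60 && python3 -m handwheel '[[[0,0,0,0],[0,0,0,0],[0,0,0,0],[0,0,0,0],[0,0,0,0],[0,0,-0.1,0],[0,0,-0.2,0],[0,0,-0.3,0],[0,0,-0.3,0],[0,0,-0.3,0]]]' 1
python3 - <<'E'
from h import *
import math
goto([.56,.13,.28],math.radians(21))
grab('wrist','w4.png')
E
```

```text
clock: 6.2
tcp_pos: [0.6111, 0.315, 0.2723]
tool_rot: [0.014, 1.0, -0.0, -0.0]
contact_force: [-2.2, -2.9, 5.7]
gripper_width: 0.178
finger_force: 61.0
clock: 7.2
tcp_pos: [0.6118, 0.3157, 0.4238]
tool_rot: [0.014, 1.0, 0.001, 0.002]
contact_force: [-0.3, -0.4, -1.1]
gripper_width: 0.998
finger_force: 0.0
shift [ 0.0944 -0.3748 -0.0237] spin 0.3745 dist mm [  47.2 -187.4  -11.8] deg 67.4 clock 7.2
```

```bash
python3 - <<'E'
from h import *
import math
goto([.66,-.10,.28],math.radians(21))
E
python3 -m handwheel '[[[-0.05,-0.83,-0.02,0.3745],[-0.05,-0.83,-0.02,0.3745],[-0.05,-0.83,-0.02,0.3745],[-0.05,-0.83,-0.02,0.3745],[-0.05,-0.83,-0.02,0.3745],[-0.05,-0.83,-0.02,0.3745],[-0.05,-0.83,-0.02,0.3745],[-0.05,-0.83,-0.02,0.3745],[-0.05,-0.83,-0.02,0.3745],[-0.05,-0.83,-0.02,0.3745],[-0.05,-0.83,-0.02,0.3745],[-0.05,-0.83,-0.02,0.3745]]]' 1
python3 - <<'E'
from h import *
import pickle
a=grab('wrist','w5.png'); pickle.dump(a,open('w5.pkl','wb'))
E
python3 -m handwheel '[[[-0.04,-0.15,0,0],[-0.04,-0.15,0,0],[-0.04,-0.15,0,0],[-0.04,-0.15,0,0]]]'
python3 - <<'E'
from h import *
import pickle
a=grab('wrist','w6.png'); pickle.dump(a,open('w6.pkl','wb'))
b=pickle.load(open('w5.pkl','rb'))
im=np.vstack([x['color'][:250] for x in (b,a)])[:,:,::-1]
cv2.imwrite('pics/w56.png',cv2.resize(im,None,fx=1.2,fy=1.2,interpolation=3))
E
```

```text
shift [-0.1202 -0.828  -0.027 ] spin 0.3745 dist mm [ -60.1 -414.   -13.5] deg 67.4 clock 7.25
clock: 8.45
tcp_pos: [0.6248, -0.0985, 0.4308]
tool_rot: [0.565, 0.825, -0.0, -0.001]
contact_force: [0.6, -0.3, -0.2]
gripper_width: 1.003
finger_force: 0.0
clock: 8.9
tcp_pos: [0.562, -0.1447, 0.4321]
tool_rot: [0.566, 0.824, 0.0, 0.0]
contact_force: [0.7, -0.3, -0.4]
gripper_width: 1.0
finger_force: 0.0
```

View pics/w56.png

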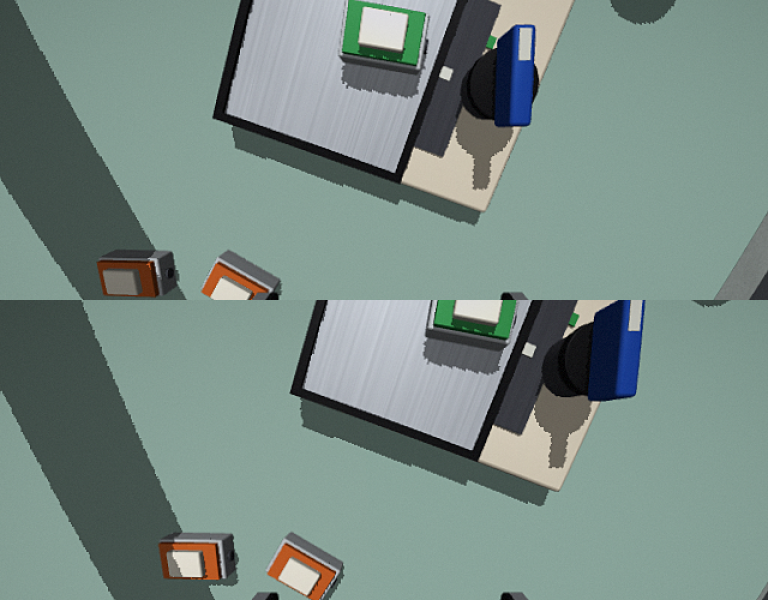

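The upper picture shows the knob bar at about (515,75) with its dash at (526,43), near the green mark. The green holder is at (385,33), with rim corners (214,118) and (402,183). In the lower picture those corners are at (291,393) and (478,460). I triangulate these and segment the bar's top face.

Run:
```python
from h import *
import pickle, math
a,b=[pickle.load(open(f,'rb')) for f in ('w5.pkl','w6.pkl')]
for p,q in [((214,118),(291,93)),((402,183),(478,160)),((446,73),(529,50)),((341,63),(426,32)),((416,71),(505,40))]:
    x,e=tri([(a,p[0]/1.2,p[1]/1.2),(b,q[0]/1.2,q[1]/1.2)]); print(x.round(4),e)
for d,n in ((a,'A'),(b,'B')):
    hsv=cv2.cvtColor(d['color'],cv2.COLOR_RGB2HSV)[:250,380:560]
    m=cv2.inRange(hsv,(105,140,40),(130,255,255))
    v=hsv[...,2][m>0]; h,_=np.histogram(v,bins=range(40,260,15)); print(n,h)
crop=[cv2.resize(d['color'][0:100,390:550],None,fx=4.5,fy=2.9,interpolation=0)[:,:,::-1] for d in (a,b)]
cv2.imwrite('pics/knob.png',np.vstack(crop))
```

```text
[ 0.4427 -0.081   0.0455] [np.float64(0.1), np.float64(0.1)]
[ 0.6296 -0.0753  0.0394] [np.float64(0.5), np.float64(0.5)]
[0.6299 0.0313 0.0474] [np.float64(0.3), np.float64(0.3)]
[0.5399 0.0057 0.0593] [np.float64(2.1), np.float64(2.2)]
[0.6025 0.0205 0.0739] [np.float64(2.2), np.float64(2.2)]
A [838 110  43  42  78 105 265 636  61   0   0   0   0   0]
B [1657  107   35   59   94  137  629  205    0    0    0    0    0    0]
```

View pics/knob.png

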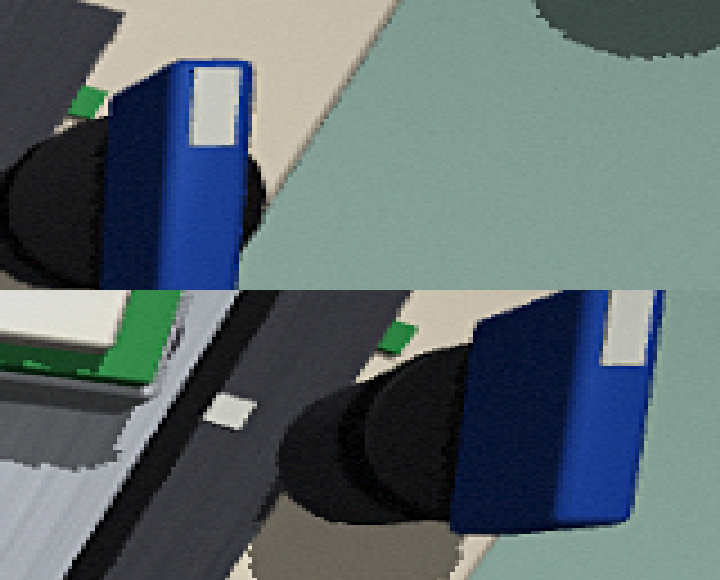

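The upper crop shows the bar top face with its dash bottom edge at (191,147)–(237,147). In the lower crop that edge is at (602,364)–(645,366).

Run:
```python
from h import *
import pickle, math
a,b=[pickle.load(open(f,'rb')) for f in ('w5.pkl','w6.pkl')]
for p,q in [((191,147),(602,364)),((237,147),(645,366))]:
    x,e=tri([(a,390+p[0]/4.5-.5,p[1]/2.9-.5),(b,390+q[0]/4.5-.5,(q[1]-290)/2.9-.5)]); print("dash",x.round(4),e)
R_={}
for d,n in ((a,'A'),(b,'B')):
    hsv=cv2.cvtColor(d['color'],cv2.COLOR_RGB2HSV); m=cv2.inRange(hsv,(105,140,105),(130,255,255)); m[:,:380]=0; m[250:]=0
    m[:, 560:]=0
    c=max(cv2.findContours(m,0,1)[0],key=cv2.contourArea); hull=cv2.convexHull(c)
    k=cv2.approxPolyN(hull,4,ensure_convex=True).reshape(-1,2); print(n,k.tolist()); R_[n]=k
z=.136
P=np.array([onz(a,u,v,z) for u,v in R_['A']]); print(P.round(4))
P=P[np.argsort(P[:,1])]; c=P.mean(0); d=P[2:].mean(0)-P[:2].mean(0); th=math.atan2(d[1],d[0]); print(c,math.degrees(th),np.linalg.norm(d))
hsv=None
goto([*c[:2],.119],th-math.pi/2)
```

```text
dash [0.6641 0.0402 0.1378] [np.float64(0.3), np.float64(0.3)]
dash [0.672  0.0434 0.1372] [np.float64(0.1), np.float64(0.1)]
A [[447, 21], [442, 102], [424, 102], [428, 21]]
B [[537, 0], [530, 78], [513, 78], [520, 0]]
[[0.6665 0.0649 0.136 ]
 [0.69   0.0071 0.136 ]
 [0.6759 0.0014 0.136 ]
 [0.6524 0.0591 0.136 ]]
[0.67121268 0.03311549 0.136     ] 112.1571271307078 0.06236746889137467
shift [0.2535 0.3298 0.3164] spin -0.006 dist mm [126.7 164.9 158.2] deg -1.1 clock 8.95
```

The knob axis is (0.671, 0.033), its top is at 0.137 (0.136 expected) and its angle matches. I grip it and turn it to loose.

```bash
python3 -m handwheel '[[[0.2535,0.33,0.1,-0.006],[0.2535,0.33,0.1,-0.006],[0.2535,0.33,0.1,-0.006],[0.2535,0.33,0.1,-0.006],[0.2535,0.33,0.1,-0.006],[0.2535,0.33,0.16,-0.006],[0.2535,0.33,0.22,-0.006],[0.2535,0.33,0.27,-0.006],[0.2535,0.33,0.3,-0.006],[0.2535,0.33,0.316,-0.006],[0.2535,0.33,0.316,-0.006]]]' 1 40 && python3 -m handwheel '[[[0,0,0,0],[0,0,0,0],[0,0,0,0],[0,0,0,0],[0,0,0,0],[0,0,0,0],[0,0,0,0],[0,0,0,0]]]' 0 60 && python3 -m handwheel '[[[0,0,0,-0.04],[0,0,0,-0.08],[0,0,0,-0.12],[0,0,0,-0.16],[0,0,0,-0.20],[0,0,0,-0.24],[0,0,0,-0.28],[0,0,0,-0.32],[0,0,0,-0.35],[0,0,0,-0.37],[0,0,0,-0.375],[0,0,0,-0.375],[0,0,0,-0.375]]]' 0 60
```

```text
clock: 10.05
tcp_pos: [0.6705, 0.0323, 0.2724]
tool_rot: [0.558, 0.83, -0.001, -0.001]
contact_force: [-1.5, -1.1, -0.1]
gripper_width: 0.998
finger_force: 0.0
clock: 10.85
tcp_pos: [0.6706, 0.0317, 0.2744]
tool_rot: [0.558, 0.83, 0.0, 0.0]
contact_force: [-2.2, -0.7, 6.2]
gripper_width: 0.175
finger_force: 59.6
clock: 12.15
tcp_pos: [0.671, 0.0322, 0.2744]
tool_rot: [0.004, 1.0, 0.001, 0.001]
contact_force: [-0.3, 1.2, 4.5]
gripper_width: 0.183
finger_force: 59.4
```

```bash
python3 -m handwheel '[[[0,0,0,0],[0,0,0,0],[0,0,0,0],[0,0,0,0],[0,0,0,0],[0,0,-0.1,0],[0,0,-0.2,0],[0,0,-0.3,0],[0,0,-0.3,0],[0,0,-0.3,0]]]' 1
python3 - <<'E'
from h import *
import pickle
a=grab('wrist'); pickle.dump(a,open('w7.pkl','wb'))
E
python3 -m handwheel '[[[0.12,-0.14,0,0],[0.12,-0.14,0,0],[0.12,-0.14,0,0],[0.12,-0.14,0,0],[0.12,-0.14,0,0]]]'
python3 - <<'E'
from h import *
import pickle
a=grab('wrist'); pickle.dump(a,open('w8.pkl','wb'))
b=pickle.load(open('w7.pkl','rb'))
cv2.imwrite('pics/w78.png',cv2.resize(np.vstack([b['color'][:240],a['color'][:240]])[:,:,::-1],None,fx=1.25,fy=1.25,interpolation=3))
E
```

```text
clock: 13.15
tcp_pos: [0.6711, 0.0318, 0.4257]
tool_rot: [0.004, 1.0, 0.0, 0.002]
contact_force: [1.0, -0.6, -1.4]
gripper_width: 1.003
finger_force: 0.0
clock: 13.7
tcp_pos: [0.6105, -0.0373, 0.4225]
tool_rot: [0.004, 1.0, 0.0, -0.001]
contact_force: [-0.1, 0.2, 1.0]
gripper_width: 1.002
finger_force: 0.0
```

View pics/w78.png

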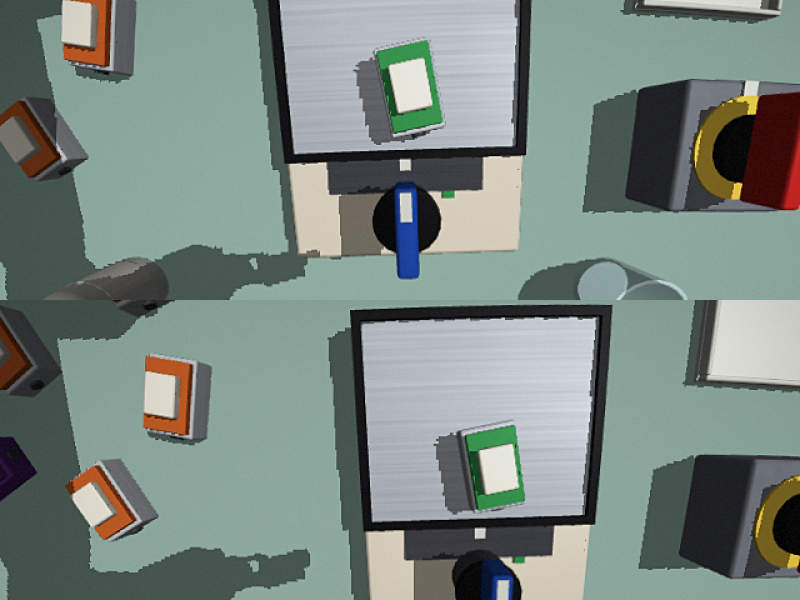

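The knob pointer (405,205) now points at the white mark (405,165), and the isolator pointer is in line with its white mark at (750,88), so loose and off both worked. The green holder is at (410,87) in the upper picture and (497,467) in the lower.

```bash
cat >> h.py <<'E'
def rects(d,lo,hi,z,box=None,amin=150,top=260):
    """min-area rect of each colour blob's hull, cast on height z: centre, size, yaw of long side"""
    hsv=cv2.cvtColor(d['color'],cv2.COLOR_RGB2HSV); m=cv2.inRange(hsv,lo,hi); m[top:]=0
    if box: k=np.zeros_like(m); k[box[1]:box[3],box[0]:box[2]]=1; m*=k
    out=[]
    for c in cv2.findContours(m,0,1)[0]:
        if cv2.contourArea(cv2.convexHull(c))<amin: continue
        W=np.array([onz(d,u,v,z)[:2] for u,v in c.reshape(-1,2)],np.float32)*1000
        (cx,cy),(w,h),an=cv2.minAreaRect(W)
        if w<h: w,h,an=h,w,an+90
        out.append((np.array([cx,cy])/1000,(round(w,1),round(h,1)),((an+90)%180)-90))
    return out
GREEN=((45,120,60),(85,255,255)); ORANGE=((3,150,90),(20,255,255))
E
python3 - <<'E'
from h import *
import pickle
a,b=[pickle.load(open(f,'rb')) for f in ('w7.pkl','w8.pkl')]
k=1.25
for p,q in [((294,155),(370,223)),((517,149),(587,218)),((287,161),(365,230)),((525,155),(595,224)),((391,65),(479,149)),((423,58),(514,143)),((431,106),(520,187)),((399,111),(484,192))]:
    x,e=tri([(a,p[0]/k-.5,p[1]/k-.5),(b,q[0]/k-.5,q[1]/k-.5)]); print(x.round(4),e)
print("outer TL,TR", [onz(b,u/k-.5,v/k-.5,.046).round(4) for u,v in ((351,11),(610,6),(595,224),(365,230))])
for d in (a,b): print(rects(d,*GREEN,.078,amin=400))
for d in (a,b): print(rects(d,*ORANGE,.038,amin=400))
E
```

```text
[ 0.6206 -0.0708  0.0368] [np.float64(0.6), np.float64(0.6)]
[0.6159 0.1314 0.0457] [np.float64(0.2), np.float64(0.2)]
[ 0.6253 -0.0749  0.046 ] [np.float64(0.5), np.float64(0.5)]
[0.6209 0.1379 0.0492] [np.float64(0.3), np.float64(0.3)]
[0.5519 0.0213 0.0807] [np.float64(0.3), np.float64(0.2)]
[0.5479 0.0459 0.0895] [np.float64(0.9), np.float64(0.8)]
[0.5818 0.0521 0.0913] [np.float64(1.2), np.float64(1.1)]
[0.5858 0.0268 0.0814] [np.float64(0.5), np.float64(0.5)]
outer TL,TR [array([ 0.4416, -0.0807,  0.046 ]), array([0.4364, 0.133 , 0.046 ]), array([0.6214, 0.1398, 0.046 ]), array([ 0.6257, -0.0752,  0.046 ])]
[(array([0.56788995, 0.0360271 ]), (61.7, 39.3), 11.53954792022705)]
[(array([0.56780707, 0.03607806]), (61.4, 39.6), 11.503734588623047)]
[(array([ 0.5987453 , -0.33484628]), (60.7, 38.8), 27.99242401123047), (array([ 0.50723587, -0.24870674]), (54.5, 43.5), -11.386848449707031)]
[(array([ 0.59787531, -0.33215482]), (61.7, 44.3), 27.210527420043945), (array([ 0.50350568, -0.24949931]), (61.6, 41.2), -11.168807983398438)]
```

Green is at (0.568, 0.036), yaw 11.5°, and its size matches at the expected height. The plate centre comes out at (0.531, 0.029), yaw 1.6°, which agrees with the knob axis. Next I get the tray from w3 plus the top and scene views, and the grasp move.

Run:
```python
from h import *
import pickle, math
b=pickle.load(open('w3.pkl','rb')); a=pickle.load(open('w2.pkl','rb'))
k=.75
P=np.array([onz(b,u/k,v/k,.018) for u,v in ((164,2),(258,28),(234,120),(146,90))]); print(P.round(4), P.mean(0))
for p,q in [((117,75),(146,90)),((206,103),(234,120))]:
    print(tri([(a,p[0]/k,p[1]/k),(b,q[0]/k,q[1]/k)]))
goto([.568,.036,.060],math.radians(101.5))
```

```text
[[0.3452 0.3865 0.018 ]
 [0.49   0.3883 0.018 ]
 [0.4916 0.2431 0.018 ]
 [0.3422 0.2525 0.018 ]] [0.41723512 0.31761322 0.018     ]
(array([ 0.33240501,  0.24892089, -0.00711875]), [np.float64(0.0), np.float64(0.0)])
(array([0.49207182, 0.24284233, 0.0073174 ]), [np.float64(1.2), np.float64(1.2)])
shift [0.0858 0.1453 0.4155] spin -0.066 dist mm [ 42.9  72.7 207.8] deg -11.9 clock 13.75
```

```bash
python3 -m handwheel '[[[0.086,0.145,0.1,-0.066],[0.086,0.145,0.1,-0.066],[0.086,0.145,0.2,-0.066],[0.086,0.145,0.3,-0.066],[0.086,0.145,0.36,-0.066],[0.086,0.145,0.4,-0.066],[0.086,0.145,0.415,-0.066],[0.086,0.145,0.415,-0.066]]]' 1 40 && python3 -m handwheel '[[[0,0,0,0],[0,0,0,0],[0,0,0,0],[0,0,0,0],[0,0,0,0],[0,0,0,0]]]' 0 50 && python3 -m handwheel '[[[0,0,-0.05,0],[0,0,-0.12,0],[0,0,-0.2,0],[0,0,-0.28,0],[0,0,-0.28,0],[0,0,-0.28,0]]]'
python3 - <<'E'
from h import *
import math
goto([.417,.317,.20],math.radians(91.5))
E
```

```text
clock: 14.55
tcp_pos: [0.5677, 0.0358, 0.215]
tool_rot: [-0.1, 0.995, 0.0, -0.001]
contact_force: [0.3, 0.2, 0.9]
gripper_width: 1.001
finger_force: 0.0
clock: 15.15
tcp_pos: [0.5685, 0.0352, 0.2178]
tool_rot: [-0.1, 0.995, 0.0, 0.002]
contact_force: [0.3, 0.1, 5.6]
gripper_width: 0.517
finger_force: 53.5
clock: 15.75
tcp_pos: [0.5677, 0.035, 0.3567]
tool_rot: [-0.1, 0.995, -0.0, 0.001]
contact_force: [-1.0, 0.3, -3.9]
gripper_width: 0.513
finger_force: 52.5
shift [0.184  0.6127 0.003 ] spin 0.0552 dist mm [ 92.  306.3   1.5] deg 9.9 clock 15.75
```

```bash
python3 -m handwheel '[[[0.184,0.613,0.003,0.055],[0.184,0.613,0.003,0.055],[0.184,0.613,0.003,0.055],[0.184,0.613,0.003,0.055],[0.184,0.613,0.003,0.055],[0.184,0.613,0.003,0.055],[0.184,0.613,0.003,0.055],[0.184,0.613,0.003,0.055],[0.184,0.613,0.003,0.055],[0.184,0.613,0.1,0.055],[0.184,0.613,0.2,0.055],[0.184,0.613,0.28,0.055],[0.184,0.613,0.32,0.055],[0.184,0.613,0.338,0.055],[0.184,0.613,0.346,0.055],[0.184,0.613,0.346,0.055]]]'
python3 - <<'E'
from h import *
import math
goto([.417,.317,.026],math.radians(91.5))
E
```

```text
clock: 17.35
tcp_pos: [0.417, 0.3162, 0.1838]
tool_rot: [-0.013, 1.0, -0.0, -0.0]
contact_force: [-0.3, 1.0, -3.0]
gripper_width: 0.517
finger_force: 52.9
shift [-0.0002  0.0017  0.0055] spin -0.0002 dist mm [-0.1  0.9  2.8] deg -0.0 clock 17.35
```

```bash
python3 -m handwheel '[[[0,0,0.003,0],[0,0,0.003,0]]]'; python3 -m handwheel '[[[0,0,0,0],[0,0,0,0],[0,0,0,0],[0,0,-0.06,0],[0,0,-0.14,0],[0,0,-0.24,0],[0,0,-0.34,0],[0,0,-0.44,0],[0,0,-0.48,0],[0,0,-0.48,0]]]' 0.75
python3 - <<'E'
from h import *
import math
goto([.50,-.15,.30],math.radians(-80-90))
goto([.50,-.15,.30],math.radians(0))
print(manip.sense()['qpos'])
E
```

```text
clock: 17.55
tcp_pos: [0.4178, 0.3175, 0.1828]
tool_rot: [-0.013, 1.0, 0.001, 0.001]
contact_force: [1.2, -0.9, 1.4]
gripper_width: 0.515
finger_force: 53.1
clock: 18.55
tcp_pos: [0.4175, 0.318, 0.4259]
tool_rot: [-0.014, 1.0, 0.003, 0.003]
contact_force: [0.6, 0.1, -0.0]
gripper_width: 0.75
finger_force: 0.0
shift [-0.1377 -0.9414 -0.0619] spin 0.4531 dist mm [ -68.9 -470.7  -31. ] deg 81.6 clock 18.55
shift [-0.1377 -0.9414 -0.0619] spin -0.4913 dist mm [ -68.9 -470.7  -31. ] deg -88.4 clock 18.55
[ 6.50874522e-01  2.47657239e-01 -9.94287276e-02  1.21519999e+00
  9.24767502e-05  6.23594319e-01]
```

```bash
python3 -m handwheel '[[[-0.15,-0.7,-0.05,0],[-0.15,-0.7,-0.05,0],[-0.15,-0.7,-0.05,0],[-0.15,-0.7,-0.05,0],[-0.15,-0.7,-0.05,0],[-0.15,-0.7,-0.05,0],[-0.15,-0.7,-0.05,0],[-0.15,-0.7,-0.05,0]]]' 1;  python3 -m handwheel '[[[-0.13,-0.6,-0.05,0],[-0.13,-0.6,-0.05,0],[-0.13,-0.6,-0.05,0],[-0.13,-0.6,-0.05,0],[-0.13,-0.6,-0.05,0],[-0.13,-0.6,-0.05,0],[-0.13,-0.6,-0.05,0],[-0.13,-0.6,-0.05,0]]]'
python3 - <<'E'
from h import *
import pickle
a=grab('wrist','w9.png'); pickle.dump(a,open('w9.pkl','wb'))
print(rects(a,*ORANGE,.038,amin=300,top=400))
E
```

```text
clock: 19.35
tcp_pos: [0.5017, -0.0348, 0.4453]
tool_rot: [-0.011, 1.0, -0.001, -0.001]
contact_force: [-0.3, -0.2, 0.2]
gripper_width: 0.999
finger_force: 0.0
clock: 20.15
tcp_pos: [0.5746, -0.3299, 0.4692]
tool_rot: [-0.013, 1.0, 0.001, -0.001]
contact_force: [-0.7, 0.8, 0.1]
gripper_width: 0.998
finger_force: 0.0
[(array([ 0.59896936, -0.33426886]), (61.5, 39.5), 27.884292602539062), (array([ 0.50347198, -0.25038579]), (61.6, 39.8), -11.697898864746094), (array([ 0.45318652, -0.41383972]), (61.8, 39.7), 31.01783561706543), (array([ 0.39474463, -0.27761447]), (45.4, 39.6), 19.627256393432617)]
```

View pics/w9.png

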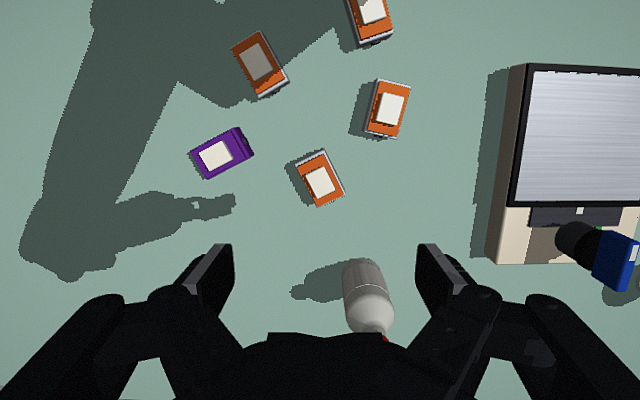

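The view shows the oranges at (320,180), (387,108), (262,65) and (370,20, cut off by the frame edge), and purple at (220,153). The fitted sizes match 62 x 40 at z = 0.038. I take o1 first.

Run:
```python
from h import *
import math
goto([.599,-.334,.023],math.radians(27.9+90))
```

```text
shift [-0.0512 -0.0146  0.5836] spin -0.1465 dist mm [-25.6  -7.3 291.8] deg -26.4 clock 20.2
```

```bash
python3 -m handwheel '[[[-0.051,-0.015,0.1,-0.1465],[-0.051,-0.015,0.2,-0.1465],[-0.051,-0.015,0.3,-0.1465],[-0.051,-0.015,0.4,-0.1465],[-0.051,-0.015,0.48,-0.1465],[-0.051,-0.015,0.54,-0.1465],[-0.051,-0.015,0.57,-0.1465],[-0.051,-0.015,0.5836,-0.1465],[-0.051,-0.015,0.5836,-0.1465]]]' 1 50 && python3 -m handwheel '[[[0,0,0,0],[0,0,0,0],[0,0,0,0],[0,0,0,0],[0,0,0,0],[0,0,0,0]]]' 0 50 && python3 -m handwheel '[[[0,0,-0.05,0],[0,0,-0.12,0],[0,0,-0.2,0],[0,0,-0.28,0],[0,0,-0.3,0],[0,0,-0.3,0]]]'
python3 - <<'E'
from h import *
import math
goto([.5746,-.0176,.17],math.radians(91.6))
goto([.5746,-.0176,.064],math.radians(91.6))
E
```

```text
clock: 21.1
tcp_pos: [0.5996, -0.3335, 0.1794]
tool_rot: [-0.242, 0.97, 0.001, -0.001]
contact_force: [-1.1, 0.3, 0.1]
gripper_width: 0.997
finger_force: 0.0
clock: 21.7
tcp_pos: [0.6004, -0.3357, 0.1816]
tool_rot: [-0.241, 0.97, -0.001, 0.001]
contact_force: [-0.5, 1.9, 5.7]
gripper_width: 0.514
finger_force: 53.9
clock: 22.3
tcp_pos: [0.6004, -0.336, 0.3316]
tool_rot: [-0.241, 0.97, -0.001, 0.001]
contact_force: [-0.4, -0.4, -3.2]
gripper_width: 0.515
finger_force: 52.9
shift [-0.2518  0.5881  0.0118] spin 0.1462 dist mm [-125.9  294.     5.9] deg 26.3 clock 22.3
shift [-0.2513  0.5888  0.2238] spin 0.1462 dist mm [-125.7  294.4  111.9] deg 26.3 clock 22.3
```

```bash
python3 -m handwheel '[[[-0.252,0.588,0,0.146],[-0.252,0.588,0,0.146],[-0.252,0.588,0,0.146],[-0.252,0.588,0,0.146],[-0.252,0.588,0,0.146],[-0.252,0.588,0,0.146],[-0.252,0.588,0,0.146],[-0.252,0.588,0,0.146],[-0.252,0.588,0,0.146],[-0.252,0.588,0.08,0.146],[-0.252,0.588,0.14,0.146],[-0.252,0.588,0.18,0.146],[-0.252,0.588,0.205,0.146],[-0.252,0.588,0.215,0.146],[-0.252,0.588,0.218,0.146],[-0.252,0.588,0.218,0.146]]]'
python3 - <<'E'
from h import *
import math
goto([.5746,-.0176,.0675],math.radians(91.6))
E
```

```text
clock: 23.9
tcp_pos: [0.5737, -0.0177, 0.2217]
tool_rot: [-0.014, 1.0, -0.0, 0.0]
contact_force: [-0.5, -0.3, -3.5]
gripper_width: 0.512
finger_force: 53.2
shift [-0.0016  0.0003 -0.0017] spin -0.0002 dist mm [-0.8  0.1 -0.8] deg -0.0 clock 23.9
```

```bash
python3 -m handwheel '[[[0,0,0.003,0],[0,0,0.003,0]]]'; python3 -m handwheel '[[[0,0,0,0],[0,0,0,0],[0,0,0,0],[0,0,-0.06,0],[0,0,-0.14,0],[0,0,-0.24,0],[0,-0.1,-0.34,0],[0.05,-0.2,-0.42,0],[0.1,-0.3,-0.46,0],[0.1,-0.4,-0.48,0],[0.1,-0.5,-0.48,0],[0.1,-0.54,-0.48,0],[0.1,-0.54,-0.48,0]]]' 0.8
python3 - <<'E'
from h import *
import math
a=grab('wrist','w10.png')
print(rects(a,*ORANGE,.038,amin=300,top=400));print(rects(a,*ORANGE,.078,amin=300,top=400))
goto([.5035,-.250,.025],math.radians(78.3))
E
```

```text
clock: 24.1
tcp_pos: [0.5738, -0.0175, 0.2216]
tool_rot: [-0.014, 1.0, -0.001, 0.001]
contact_force: [-3.9, -0.5, 9.8]
gripper_width: 0.516
finger_force: 54.8
clock: 25.4
tcp_pos: [0.531, -0.2927, 0.4598]
tool_rot: [-0.012, 1.0, -0.001, 0.001]
contact_force: [-0.2, 0.2, 0.3]
gripper_width: 0.8
finger_force: 0.0
[(array([0.58708795, 0.01427898]), (68.2, 43.8), 1.5428568124771118), (array([ 0.50346506, -0.25036574]), (61.6, 40.1), -11.28289794921875), (array([ 0.45293332, -0.41373227]), (61.6, 40.6), 30.380027770996094), (array([ 0.38706204, -0.28070703]), (61.7, 39.3), 19.883892059326172)]
[(array([ 0.5744726 , -0.01721779]), (61.2, 39.4), 1.5427788496017456), (array([ 0.49938135, -0.25486189]), (55.3, 36.0), -11.282958984375), (array([ 0.45400516, -0.40156082]), (55.3, 36.5), 30.37993621826172), (array([ 0.3948544, -0.2821076]), (55.4, 35.3), 19.88392448425293)]
shift [0.0541 0.0883 0.5586] spin 0.0725 dist mm [ 27.   44.2 279.3] deg 13.1 clock 25.45
```

o1 sits at (0.5745, −0.017), yaw 1.5°, right on its slot. Next is o2 at (0.5035, −0.2504), yaw −11.3°.

```bash
python3 -m handwheel '[[[0.054,0.088,0.1,0.0715],[0.054,0.088,0.2,0.0715],[0.054,0.088,0.3,0.0715],[0.054,0.088,0.4,0.0715],[0.054,0.088,0.48,0.0715],[0.054,0.088,0.53,0.0715],[0.054,0.088,0.55,0.0715],[0.054,0.088,0.5586,0.0715],[0.054,0.088,0.5586,0.0715]]]' 1 50 && python3 -m handwheel '[[[0,0,0,0],[0,0,0,0],[0,0,0,0],[0,0,0,0],[0,0,0,0],[0,0,0,0]]]' 0 50 && python3 -m handwheel '[[[0,0,-0.05,0],[0,0,-0.12,0],[0,0,-0.2,0],[0,0,-0.28,0],[0,0,-0.32,0],[0,0,-0.32,0]]]'
python3 - <<'E'
from h import *
import math
goto([.5720,.0784,.17],math.radians(91.6))
E
```

```text
clock: 26.35
tcp_pos: [0.5039, -0.2447, 0.181]
tool_rot: [0.098, 0.995, -0.0, 0.001]
contact_force: [-0.3, -0.4, 0.5]
gripper_width: 0.997
finger_force: 0.0
clock: 26.95
tcp_pos: [0.5039, -0.2456, 0.1819]
tool_rot: [0.098, 0.995, -0.001, 0.002]
contact_force: [-0.1, -1.3, 5.7]
gripper_width: 0.514
finger_force: 52.8
clock: 27.55
tcp_pos: [0.5041, -0.2455, 0.3438]
tool_rot: [0.098, 0.995, -0.001, 0.004]
contact_force: [1.3, 0.3, -2.0]
gripper_width: 0.516
finger_force: 52.2
shift [-0.0044  0.6623  0.0366] spin -0.0713 dist mm [ -2.2 331.2  18.3] deg -12.8 clock 27.55
```

```bash
python3 -m handwheel '[[[-0.004,0.662,0,-0.071],[-0.004,0.662,0,-0.071],[-0.004,0.662,0,-0.071],[-0.004,0.662,0,-0.071],[-0.004,0.662,0,-0.071],[-0.004,0.662,0,-0.071],[-0.004,0.662,0,-0.071],[-0.004,0.662,0,-0.071],[-0.004,0.662,0,-0.071],[-0.004,0.662,0,-0.071],[-0.004,0.662,0.08,-0.071],[-0.004,0.662,0.15,-0.071],[-0.004,0.662,0.2,-0.071],[-0.004,0.662,0.23,-0.071],[-0.004,0.662,0.24,-0.071],[-0.004,0.662,0.243,-0.071],[-0.004,0.662,0.243,-0.071]]]'
python3 - <<'E'
from h import *
import math
goto([.5720,.0784,.067],math.radians(91.6))
E
```

```text
clock: 29.25
tcp_pos: [0.5676, 0.0774, 0.2212]
tool_rot: [-0.012, 1.0, -0.0, -0.001]
contact_force: [-9.0, -1.0, 19.5]
gripper_width: 0.518
finger_force: 56.3
shift [-0.0096  0.002  -0.0016] spin -0.0013 dist mm [-4.8  1.  -0.8] deg -0.2 clock 29.25
```

```bash
python3 -m handwheel '[[[0,0,-0.008,0],[0,0,-0.008,0],[0,0,-0.008,0]]]'
python3 - <<'E'
from h import *
import math
goto([.5720,.0784,.067],math.radians(91.6))
a=grab('wrist','w11.png')
E
```

```text
clock: 29.55
tcp_pos: [0.5696, 0.0785, 0.2224]
tool_rot: [-0.013, 1.0, -0.0, 0.0]
contact_force: [-0.2, -0.8, -3.4]
gripper_width: 0.514
finger_force: 53.7
shift [-0.0047 -0.0003  0.0008] spin -0.0007 dist mm [-2.3 -0.2  0.4] deg -0.1 clock 29.55
```

View pics/w11.png

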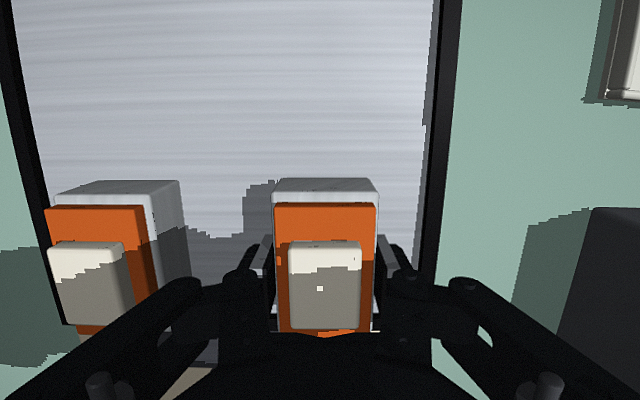

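The holder hangs upright about 1 mm above the plate, at (328,265), beside the first one. I release it.

```bash
python3 -m handwheel '[[[-0.004,0,0.001,0],[-0.004,0,0.0015,0]]]'; python3 -m handwheel '[[[0,0,0,0],[0,0,0,0],[0,0,0,0],[0,0,-0.06,0],[0,0,-0.14,0],[0,0,-0.24,0],[0,-0.1,-0.34,0],[0.05,-0.2,-0.42,0],[0.1,-0.3,-0.46,0],[0.1,-0.4,-0.48,0],[0.1,-0.5,-0.48,0],[0.1,-0.6,-0.48,0],[0.1,-0.7,-0.48,0],[0.1,-0.75,-0.48,0],[0.1,-0.75,-0.48,0],[0.1,-0.75,-0.48,0]]]' 0.8
python3 - <<'E'
from h import *
import math
a=grab('wrist','w12.png')
print(rects(a,*ORANGE,.038,amin=300,top=400));print(rects(a,*ORANGE,.078,amin=300,top=400))
goto([.387,-.2807,.025],math.radians(109.9))
E
```

```text
clock: 29.8
tcp_pos: [0.5718, 0.0794, 0.2214]
tool_rot: [-0.013, 1.0, -0.0, -0.0]
contact_force: [0.0, -0.3, -1.7]
gripper_width: 0.51
finger_force: 53.7
clock: 31.4
tcp_pos: [0.5315, -0.2992, 0.4614]
tool_rot: [-0.012, 1.0, -0.0, 0.0]
contact_force: [-0.4, -0.0, 0.3]
gripper_width: 0.798
finger_force: 0.0
[(array([0.58367371, 0.12284119]), (69.6, 46.0), 1.6308302879333496), (array([0.58567053, 0.01350926]), (70.3, 47.2), 1.333750605583191), (array([ 0.45293097, -0.41372742]), (61.5, 40.4), 30.58504295349121), (array([ 0.38717303, -0.28078406]), (61.6, 39.5), 20.021806716918945)]
[(array([0.57150055, 0.07980358]), (62.5, 41.3), 1.6308202743530273), (array([ 0.57329456, -0.01842195]), (63.2, 42.4), 1.3337503671646118), (array([ 0.45403915, -0.40225815]), (55.2, 36.3), 30.585113525390625), (array([ 0.39496118, -0.28281967]), (55.4, 35.5), 20.021852493286133)]
shift [0.2878 0.04   0.5632] spin -0.1025 dist mm [143.9  20.  281.6] deg -18.5 clock 31.45
```

```bash
python3 -m handwheel '[[[0.288,0.04,0.1,-0.1025],[0.288,0.04,0.2,-0.1025],[0.288,0.04,0.3,-0.1025],[0.288,0.04,0.38,-0.1025],[0.288,0.04,0.44,-0.1025],[0.288,0.04,0.5,-0.1025],[0.288,0.04,0.54,-0.1025],[0.288,0.04,0.558,-0.1025],[0.288,0.04,0.5632,-0.1025],[0.288,0.04,0.5632,-0.1025]]]' 1 50 && python3 -m handwheel '[[[0,0,0,0],[0,0,0,0],[0,0,0,0],[0,0,0,0],[0,0,0,0],[0,0,0,0]]]' 0 50 && python3 -m handwheel '[[[0,0,-0.05,0],[0,0,-0.12,0],[0,0,-0.2,0],[0,0,-0.28,0],[0,0,-0.32,0],[0,0,-0.32,0],[0,0,-0.32,0]]]'
python3 - <<'E'
from h import *
import math
goto([.4906,-.0200,.17],math.radians(91.6))
E
```

```text
clock: 32.45
tcp_pos: [0.3884, -0.2806, 0.1815]
tool_rot: [-0.174, 0.985, -0.001, 0.001]
contact_force: [0.9, 0.1, -0.4]
gripper_width: 1.002
finger_force: 0.0
clock: 33.05
tcp_pos: [0.3878, -0.2811, 0.1815]
tool_rot: [-0.174, 0.985, -0.001, 0.001]
contact_force: [0.1, 0.7, 5.2]
gripper_width: 0.516
finger_force: 51.9
clock: 33.75
tcp_pos: [0.3869, -0.2806, 0.3398]
tool_rot: [-0.174, 0.985, 0.0, -0.0]
contact_force: [0.5, -0.0, -3.1]
gripper_width: 0.516
finger_force: 52.3
shift [-0.3731  0.4188  0.0297] spin 0.1022 dist mm [-186.5  209.4   14.8] deg 18.4 clock 33.75
```

```bash
python3 -m handwheel '[[[-0.373,0.419,0,0.102],[-0.373,0.419,0,0.102],[-0.373,0.419,0,0.102],[-0.373,0.419,0,0.102],[-0.373,0.419,0,0.102],[-0.373,0.419,0,0.102],[-0.373,0.419,0,0.102],[-0.373,0.419,0,0.102],[-0.373,0.419,0,0.102],[-0.373,0.419,0.08,0.102],[-0.373,0.419,0.15,0.102],[-0.373,0.419,0.2,0.102],[-0.373,0.419,0.225,0.102],[-0.373,0.419,0.231,0.102],[-0.373,0.419,0.231,0.102]]]'
python3 - <<'E'
from h import *
import math
goto([.4906,-.0200,.067],math.radians(91.6))
E
```

```text
clock: 35.25
tcp_pos: [0.4902, -0.0211, 0.2243]
tool_rot: [-0.013, 1.0, 0.0, -0.001]
contact_force: [-0.2, -0.0, -2.3]
gripper_width: 0.515
finger_force: 52.4
shift [-0.0013  0.0022  0.0047] spin -0.0004 dist mm [-0.7  1.1  2.3] deg -0.1 clock 35.25
```

```bash
python3 -m handwheel '[[[0,0,0.003,0],[0,0,0.0045,0],[0,0,0.0045,0]]]'; python3 -m handwheel '[[[0,0,0,0],[0,0,0,0],[0,0,0,0],[0,0,-0.06,0],[0,0,-0.14,0],[0,0,-0.24,0],[0,-0.1,-0.34,0],[0,-0.2,-0.42,0],[0,-0.3,-0.46,0],[0,-0.4,-0.48,0],[0,-0.5,-0.48,0],[-0.08,-0.56,-0.48,0],[-0.08,-0.56,-0.48,0],[-0.08,-0.56,-0.48,0]]]' 0.8
python3 - <<'E'
from h import *
import math
a=grab('wrist','w13.png')
print(rects(a,*ORANGE,.038,amin=300,top=400));print(rects(a,*ORANGE,.078,amin=300,top=400))
goto([.4530,-.4137,.025],math.radians(120.5))
E
```

```text
clock: 35.55
tcp_pos: [0.4911, -0.0202, 0.2232]
tool_rot: [-0.014, 1.0, -0.0, 0.001]
contact_force: [-0.0, -0.5, -2.6]
gripper_width: 0.515
finger_force: 52.4
clock: 36.95
tcp_pos: [0.5402, -0.302, 0.4615]
tool_rot: [-0.013, 1.0, -0.001, 0.0]
contact_force: [0.3, 0.2, 0.3]
gripper_width: 0.798
finger_force: 0.0
[(array([0.59201843, 0.01612256]), (69.1, 44.4), -3.3153152465820312), (array([0.58258069, 0.12389223]), (68.8, 44.8), 1.5277187824249268), (array([0.51508246, 0.02879833]), (68.9, 44.6), -3.7255859375), (array([ 0.45291199, -0.41360464]), (62.0, 40.3), 30.10190200805664)]
[(array([ 0.57989001, -0.01637261]), (62.0, 39.9), -3.3153228759765625), (array([0.57141101, 0.080451  ]), (61.8, 40.3), 1.527727484703064), (array([ 0.51076843, -0.00498431]), (61.9, 40.1), -3.7255783081054688), (array([ 0.4549126 , -0.40245291]), (55.7, 36.2), 30.102012634277344)]
shift [ 0.1781 -0.2226  0.5633] spin -0.1609 dist mm [  89.1 -111.3  281.7] deg -29.0 clock 37.0
```

o3 and o1 have been knocked aside on the plate. o3 is now at (0.511, −0.005), yaw −3.7°, and it has pushed o1 to (0.580, −0.016), against the rim. Both still fit flat at z = 0.078. I regrasp o3 first and put it back.

Run:
```python
from h import *
import math
goto([.5108,-.005,.066],math.radians(86.3))
```

```text
shift [0.0408 0.5915 0.4816] spin 0.0291 dist mm [ 20.4 295.7 240.8] deg 5.2 clock 37.0
```

```bash
python3 -m handwheel '[[[0.041,0.591,0.1,0.029],[0.041,0.591,0.1,0.029],[0.041,0.591,0.1,0.029],[0.041,0.591,0.1,0.029],[0.041,0.591,0.1,0.029],[0.041,0.591,0.1,0.029],[0.041,0.591,0.1,0.029],[0.041,0.591,0.15,0.029],[0.041,0.591,0.24,0.029],[0.041,0.591,0.33,0.029],[0.041,0.591,0.4,0.029],[0.041,0.591,0.45,0.029],[0.041,0.591,0.475,0.029],[0.041,0.591,0.481,0.029],[0.041,0.591,0.481,0.029]]]' 1 50 && python3 -m handwheel '[[[0,0,0,0],[0,0,0,0],[0,0,0,0],[0,0,0,0],[0,0,0,0],[0,0,0,0]]]' 0 50 && python3 -m handwheel '[[[0,0,-0.01,0],[0,0,-0.03,0],[0,0,-0.04,0],[0,0,-0.04,0]]]'
python3 - <<'E'
from h import *
import math
goto([.4890,-.0200,.08],math.radians(91.6))
E
```

```text
clock: 38.5
tcp_pos: [0.5093, -0.004, 0.2222]
tool_rot: [0.031, 1.0, -0.0, -0.0]
contact_force: [-0.6, 0.2, 0.4]
gripper_width: 1.0
finger_force: 0.0
clock: 39.1
tcp_pos: [0.5104, -0.0041, 0.2232]
tool_rot: [0.031, 1.0, -0.0, 0.001]
contact_force: [-0.4, -1.7, 6.3]
gripper_width: 0.518
finger_force: 52.1
clock: 39.5
tcp_pos: [0.5104, -0.004, 0.243]
tool_rot: [0.031, 1.0, 0.0, 0.001]
contact_force: [0.1, -0.2, -1.4]
gripper_width: 0.515
finger_force: 51.3
shift [ 0.0413 -0.0347  0.016 ] spin -0.0288 dist mm [ 20.6 -17.4   8. ] deg -5.2 clock 39.5
```

```bash
python3 -m handwheel '[[[0.041,-0.035,0,-0.029],[0.041,-0.035,0,-0.029],[0.041,-0.035,0.02,-0.029],[0.041,-0.035,0.035,-0.029],[0.041,-0.035,0.039,-0.029],[0.041,-0.035,0.039,-0.029]]]'; python3 -m handwheel '[[[0,0,0,0],[0,0,0,0],[0,0,0,0],[0,0,0,0],[0,0,-0.04,0],[0,0,-0.1,0],[0,0,-0.2,0],[-0.1,0,-0.3,0],[-0.2,0,-0.4,0],[-0.3,0,-0.44,0],[-0.3,0,-0.44,0],[-0.3,0,-0.44,0]]]' 0.75
python3 - <<'E'
from h import *
import math
a=grab('wrist','w14.png')
print(rects(a,*ORANGE,.038,amin=300,top=400));print(rects(a,*ORANGE,.078,amin=300,top=400))
goto([.4530,-.4137,.025],math.radians(120.5))
E
```

```text
clock: 40.1
tcp_pos: [0.4888, -0.02, 0.2231]
tool_rot: [-0.014, 1.0, -0.0, 0.0]
contact_force: [-3.8, 0.4, 9.5]
gripper_width: 0.519
finger_force: 53.2
clock: 41.3
tcp_pos: [0.6434, -0.0157, 0.4451]
tool_rot: [-0.014, 1.0, -0.0, 0.005]
contact_force: [-0.9, -0.5, -0.1]
gripper_width: 0.751
finger_force: 0.0
[(array([ 0.58078003, -0.01655866]), (68.6, 44.3), -3.9075088500976562), (array([0.57101129, 0.09100645]), (67.7, 44.2), 1.3543944358825684), (array([ 0.48784085, -0.02005047]), (49.7, 44.0), 1.6367807388305664)]
[(array([ 0.58027826, -0.01668103]), (61.3, 39.6), -3.9075088500976562), (array([0.57154681, 0.07946243]), (60.6, 39.5), 1.354398250579834), (array([ 0.49720764, -0.01980208]), (44.5, 39.3), 1.6368316411972046)]
shift [ 0.4016 -0.7846  0.5248] spin -0.1603 dist mm [ 200.8 -392.3  262.4] deg -28.8 clock 41.35
```

View pics/w14.png

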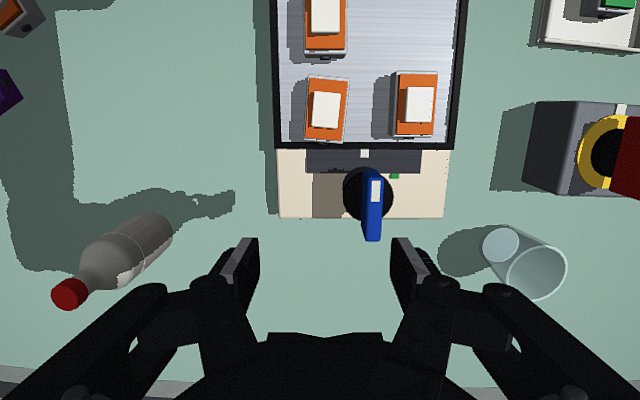

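The view shows o1 skewed at (325,108), close to the rim; o2 at (415,103) and o3 at (325,20) are fine. The green holder is in the tray at (620,5). I straighten o1 now.

Run:
```python
from h import *
import math
goto([.5803,-.0167,.066],math.radians(86.1))
```

```text
shift [0.1239 0.0018 0.4437] spin 0.0309 dist mm [ 61.9   0.9 221.9] deg 5.6 clock 41.35
```

```bash
python3 -m handwheel '[[[0.124,0.002,0,0.031],[0.124,0.002,0.05,0.031],[0.124,0.002,0.15,0.031],[0.124,0.002,0.25,0.031],[0.124,0.002,0.34,0.031],[0.124,0.002,0.4,0.031],[0.124,0.002,0.435,0.031],[0.124,0.002,0.443,0.031],[0.124,0.002,0.443,0.031]]]' 0.8 50 && python3 -m handwheel '[[[0,0,0,0],[0,0,0,0],[0,0,0,0],[0,0,0,0],[0,0,0,0],[0,0,0,0]]]' 0 50 && python3 -m handwheel '[[[0,0,-0.01,0],[0,0,-0.03,0],[0,0,-0.04,0],[0,0,-0.04,0]]]'
python3 - <<'E'
from h import *
import math
goto([.5738,-.0176,.08],math.radians(91.6))
E
```

```text
clock: 42.25
tcp_pos: [0.5747, -0.0166, 0.2202]
tool_rot: [0.034, 0.999, 0.0, -0.002]
contact_force: [0.4, 0.1, 0.6]
gripper_width: 0.805
finger_force: 0.0
clock: 42.85
tcp_pos: [0.5769, -0.0166, 0.2227]
tool_rot: [0.034, 0.999, 0.0, 0.001]
contact_force: [-0.5, -0.6, 5.9]
gripper_width: 0.514
finger_force: 53.8
clock: 43.25
tcp_pos: [0.5767, -0.0167, 0.242]
tool_rot: [0.034, 0.999, 0.0, 0.001]
contact_force: [1.1, -0.1, -2.3]
gripper_width: 0.516
finger_force: 52.8
shift [ 0.0062 -0.0023  0.014 ] spin -0.0308 dist mm [ 3.1 -1.1  7. ] deg -5.5 clock 43.25
```

```bash
python3 -m handwheel '[[[0.013,-0.002,0,-0.031],[0.013,-0.002,0.01,-0.031],[0.013,-0.002,0.025,-0.031],[0.013,-0.002,0.035,-0.031],[0.013,-0.002,0.0375,-0.031],[0.013,-0.002,0.0375,-0.031]]]'; python3 -m handwheel '[[[0,0,0,0],[0,0,0,0],[0,0,0,0],[0,0,0,0],[0,0,-0.04,0],[0,0,-0.1,0],[0,0,-0.2,0],[0,-0.1,-0.3,0],[0,-0.2,-0.4,0],[0,-0.3,-0.48,0],[0,-0.4,-0.48,0],[0,-0.5,-0.48,0],[0,-0.6,-0.48,0],[0,-0.6,-0.48,0],[0,-0.6,-0.48,0]]]' 0.75
python3 - <<'E'
from h import *
import math
a=grab('wrist','w15.png')
print(rects(a,*ORANGE,.038,amin=300,top=400));print(rects(a,*ORANGE,.078,amin=300,top=400))
goto([.4530,-.4137,.025],math.radians(120.5))
E
```

```text
clock: 43.85
tcp_pos: [0.5694, -0.0172, 0.2227]
tool_rot: [-0.014, 1.0, 0.0, -0.0]
contact_force: [-3.6, 0.7, 4.8]
gripper_width: 0.516
finger_force: 53.8
clock: 45.35
tcp_pos: [0.5779, -0.3227, 0.4616]
tool_rot: [-0.011, 1.0, -0.001, 0.0]
contact_force: [0.5, 0.7, 0.0]
gripper_width: 0.749
finger_force: 0.0
[(array([0.58119946, 0.10567761]), (70.2, 19.0), 17.137094497680664), (array([0.57899994, 0.01807327]), (68.6, 44.6), 2.565436601638794), (array([0.48656754, 0.01502455]), (67.9, 43.9), 1.4033668041229248), (array([ 0.45317468, -0.41389026]), (61.6, 39.5), 30.231063842773438)]
[(array([0.5740036 , 0.06200706]), (63.1, 17.1), 17.137107849121094), (array([ 0.57202747, -0.01670053]), (61.6, 40.1), 2.5654382705688477), (array([ 0.48898209, -0.01943964]), (61.0, 39.4), 1.4033674001693726), (array([ 0.4589805 , -0.40479568]), (55.4, 35.5), 30.231000900268555)]
shift [ 0.2544 -0.1809  0.5629] spin -0.1618 dist mm [127.2 -90.4 281.5] deg -29.1 clock 45.4
```

o1 is at (0.572, −0.017) and o3 at (0.489, −0.019), both straight. Now o4.

```bash
python3 -m handwheel '[[[0.254,-0.181,0.05,-0.162],[0.254,-0.181,0.1,-0.162],[0.254,-0.181,0.2,-0.162],[0.254,-0.181,0.3,-0.162],[0.254,-0.181,0.38,-0.162],[0.254,-0.181,0.46,-0.162],[0.254,-0.181,0.52,-0.162],[0.254,-0.181,0.55,-0.162],[0.254,-0.181,0.563,-0.162],[0.254,-0.181,0.563,-0.162]]]' 1 50 && python3 -m handwheel '[[[0,0,0,0],[0,0,0,0],[0,0,0,0],[0,0,0,0],[0,0,0,0],[0,0,0,0]]]' 0 50 && python3 -m handwheel '[[[0,0,-0.05,0],[0,0,-0.12,0],[0,0,-0.2,0],[0,0,-0.28,0],[0,0,-0.32,0],[0,0,-0.32,0],[0,0,-0.32,0]]]'
python3 - <<'E'
from h import *
import math
goto([.4880,.0760,.17],math.radians(91.6))
E
```

```text
clock: 46.4
tcp_pos: [0.4541, -0.4102, 0.1803]
tool_rot: [-0.266, 0.964, 0.001, -0.0]
contact_force: [0.2, 0.4, 0.4]
gripper_width: 1.0
finger_force: 0.0
clock: 47.0
tcp_pos: [0.4547, -0.4118, 0.1826]
tool_rot: [-0.266, 0.964, -0.001, 0.001]
contact_force: [-0.8, 0.5, 6.4]
gripper_width: 0.515
finger_force: 53.2
clock: 47.7
tcp_pos: [0.4536, -0.4109, 0.3401]
tool_rot: [-0.266, 0.964, 0.0, -0.0]
contact_force: [0.3, -0.2, -3.3]
gripper_width: 0.514
finger_force: 52.3
shift [-0.5578  0.8011  0.0306] spin 0.1622 dist mm [-278.9  400.5   15.3] deg 29.2 clock 47.7
```

```bash
python3 -m handwheel '[[[-0.558,0.801,0,0.162],[-0.558,0.801,0,0.162],[-0.558,0.801,0,0.162],[-0.558,0.801,0,0.162],[-0.558,0.801,0,0.162],[-0.558,0.801,0,0.162],[-0.558,0.801,0,0.162],[-0.558,0.801,0,0.162],[-0.558,0.801,0,0.162],[-0.558,0.801,0,0.162],[-0.558,0.801,0,0.162],[-0.558,0.801,0,0.162],[-0.558,0.801,0.08,0.162],[-0.558,0.801,0.15,0.162],[-0.558,0.801,0.2,0.162],[-0.558,0.801,0.222,0.162],[-0.558,0.801,0.229,0.162],[-0.558,0.801,0.229,0.162]]]'
python3 - <<'E'
from h import *
import math
goto([.4880,.0760,.0685],math.radians(91.6))
E
```

```text
clock: 49.5
tcp_pos: [0.4886, 0.075, 0.2263]
tool_rot: [-0.014, 1.0, -0.0, -0.0]
contact_force: [0.0, 0.8, -2.6]
gripper_width: 0.512
finger_force: 52.6
shift [0.0011 0.0022 0.0055] spin -0.0002 dist mm [0.5 1.1 2.8] deg -0.0 clock 49.5
```

```bash
python3 -m handwheel '[[[0,0,0.003,0],[0,0,0.0055,0],[0,0,0.0055,0]]]'; python3 -m handwheel '[[[0,0,0,0],[0,0,0,0],[0,0,0,0],[0,0,0,0],[0,0,-0.04,0],[0,0,-0.1,0],[0,0,-0.2,0],[-0.08,-0.03,-0.3,0],[-0.16,-0.06,-0.4,0],[-0.24,-0.08,-0.46,0],[-0.26,-0.08,-0.48,0],[-0.26,-0.08,-0.48,0],[-0.26,-0.08,-0.48,0]]]' 0.75
python3 - <<'E'
from h import *
import math
a=grab('wrist','w16.png')
print(rects(a,*ORANGE,.078,amin=300,top=400))
goto([.671,.0325,.119],math.radians(91.5))
E
```

```text
clock: 49.8
tcp_pos: [0.4888, 0.0758, 0.2242]
tool_rot: [-0.014, 1.0, 0.0, 0.001]
contact_force: [-0.9, -0.4, -2.0]
gripper_width: 0.514
finger_force: 52.7
clock: 51.1
tcp_pos: [0.6201, 0.0393, 0.4634]
tool_rot: [-0.014, 1.0, 0.0, 0.0]
contact_force: [-0.4, -0.8, 0.1]
gripper_width: 0.752
finger_force: 0.0
[(array([0.57198376, 0.07934243]), (60.4, 39.5), 1.676145076751709), (array([ 0.57237671, -0.01696459]), (60.2, 40.3), 1.4308403730392456), (array([0.48634827, 0.0758021 ]), (60.5, 40.1), 1.7677271366119385), (array([ 0.48890515, -0.01990268]), (60.5, 40.2), 1.1707441806793213)]
shift [-0.1054 -0.0169  0.3764] spin 0.0008 dist mm [-52.7  -8.5 188.2] deg 0.1 clock 51.15
```

View pics/w16.png

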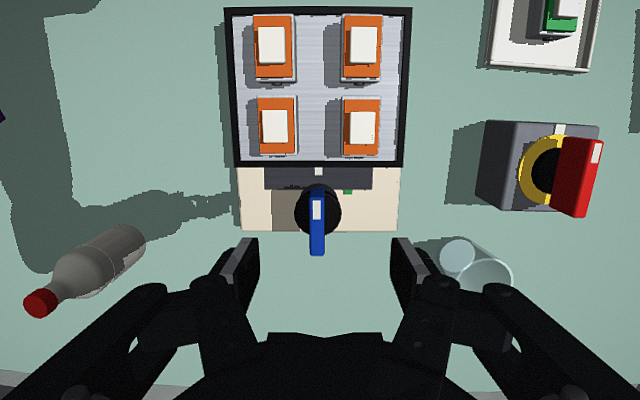

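All four holders stand two by two inside the rim, at (274,48), (361,45), (276,125) and (360,125). The knob pointer is at white (318,172). I grip the knob and turn it tight.

```bash
python3 -m handwheel '[[[-0.105,-0.017,0.05,0.001],[-0.105,-0.017,0.12,0.001],[-0.105,-0.017,0.2,0.001],[-0.105,-0.017,0.27,0.001],[-0.105,-0.017,0.33,0.001],[-0.105,-0.017,0.365,0.001],[-0.105,-0.017,0.376,0.001],[-0.105,-0.017,0.376,0.001]]]' 1 60 && python3 -m handwheel '[[[0,0,0,0],[0,0,0,0],[0,0,0,0],[0,0,0,0],[0,0,0,0],[0,0,0,0],[0,0,0,0],[0,0,0,0]]]' 0 60 && python3 -m handwheel '[[[0,0,0,0.04],[0,0,0,0.08],[0,0,0,0.12],[0,0,0,0.16],[0,0,0,0.20],[0,0,0,0.24],[0,0,0,0.28],[0,0,0,0.32],[0,0,0,0.35],[0,0,0,0.37],[0,0,0,0.378],[0,0,0,0.378],[0,0,0,0.378]]]' 0 60
```

```text
clock: 51.95
tcp_pos: [0.6704, 0.0327, 0.2739]
tool_rot: [-0.013, 1.0, -0.0, -0.002]
contact_force: [-0.1, -0.5, -0.1]
gripper_width: 1.003
finger_force: 0.0
clock: 52.75
tcp_pos: [0.6725, 0.0325, 0.2762]
tool_rot: [-0.013, 1.0, 0.0, 0.001]
contact_force: [-0.9, 0.5, 4.4]
gripper_width: 0.177
finger_force: 59.2
clock: 54.05
tcp_pos: [0.6715, 0.031, 0.2762]
tool_rot: [0.55, 0.835, -0.002, 0.0]
contact_force: [-4.2, -4.8, 7.9]
gripper_width: 0.178
finger_force: 59.8
```

```bash
python3 -m handwheel '[[[0,0,0,0],[0,0,0,0],[0,0,0,0],[0,0,0,0],[0,0,0,0],[0,0,-0.1,0],[0,0,-0.2,0],[0,0,-0.3,0],[0,0,-0.34,0],[0,0,-0.34,0],[0,0,-0.34,0]]]' 1
python3 - <<'E'
from h import *
import math
goto([.6130,.3153,.27],math.radians(90))
E
```

```text
clock: 55.15
tcp_pos: [0.6723, 0.0325, 0.4455]
tool_rot: [0.549, 0.836, 0.0, 0.0]
contact_force: [0.5, -0.0, -1.0]
gripper_width: 1.0
finger_force: 0.0
shift [0.5662 0.1157 0.0409] spin -0.3698 dist mm [283.1  57.9  20.5] deg -66.6 clock 55.15
```

```bash
python3 -m handwheel '[[[0.566,0.116,0.04,-0.37],[0.566,0.116,0.04,-0.37],[0.566,0.116,0.04,-0.37],[0.566,0.116,0.04,-0.37],[0.566,0.116,0.04,-0.37],[0.566,0.116,0.04,-0.37],[0.566,0.116,0.04,-0.37],[0.566,0.116,0.04,-0.37],[0.566,0.116,0.04,-0.37],[0.566,0.116,0.04,-0.37],[0.566,0.116,0.04,-0.37]]]' 1
python3 - <<'E'
from h import *
import math
a=grab('wrist'); t=grab('top'); s=grab('scene')
goto([.6130,.3153,.1175],math.radians(90))
f=lambda im,x,y,w,h:cv2.resize(im[y:y+h,x:x+w],(400,300),interpolation=3)
C=np.vstack([np.hstack([f(a['color'],0,0,320,240),f(t['color'],215,130,160,120)]),np.hstack([f(s['color'],270,165,160,120),f(s['color'],140,140,160,160)])])
cv2.imwrite('pics/chk.png',C[:,:,::-1])
E
```

```text
clock: 56.25
tcp_pos: [0.613, 0.3147, 0.4245]
tool_rot: [0.001, 1.0, -0.0, -0.001]
contact_force: [-0.1, 0.6, 0.3]
gripper_width: 1.003
finger_force: 0.0
shift [2.000e-04 1.100e-03 3.057e-01] spin -0.0003 dist mm [1.000e-01 6.000e-01 1.529e+02] deg -0.1 clock 56.4
```

View pics/chk.png

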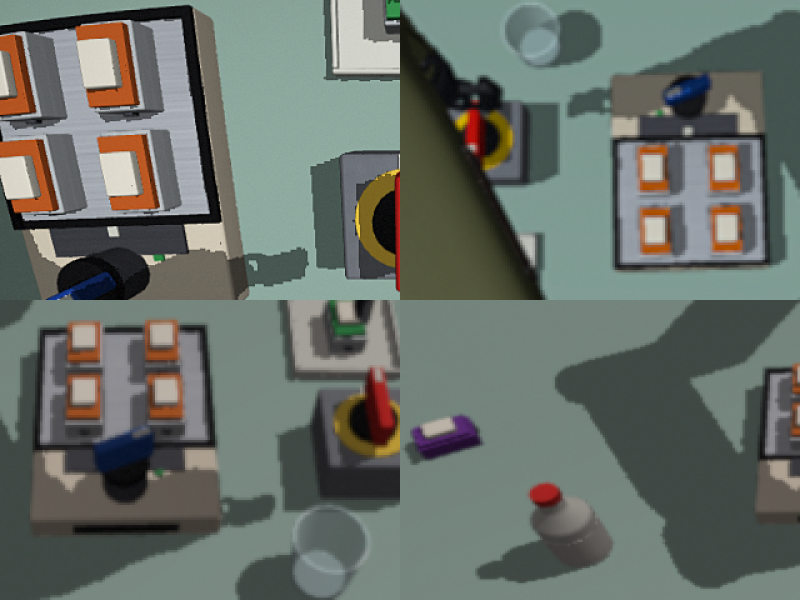

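The knob is tight again, with its bar at (688,92) in the top crop at the starting angle. The bottle stands upright and all four holders are in place. Now I switch the isolator on.

```bash
python3 -m handwheel '[[[0,0.001,0.08,0],[0,0.001,0.16,0],[0,0.001,0.22,0],[0,0.001,0.27,0],[0,0.001,0.298,0],[0,0.001,0.305,0],[0,0.001,0.305,0]]]' 1 60 && python3 -m handwheel '[[[0,0,0,0],[0,0,0,0],[0,0,0,0],[0,0,0,0],[0,0,0,0],[0,0,0,0],[0,0,0,0],[0,0,0,0]]]' 0 60 && python3 -m handwheel '[[[0,0,0,0.04],[0,0,0,0.08],[0,0,0,0.12],[0,0,0,0.16],[0,0,0,0.20],[0,0,0,0.24],[0,0,0,0.28],[0,0,0,0.32],[0,0,0,0.36],[0,0,0,0.39],[0,0,0,0.405],[0,0,0,0.41],[0,0,0,0.41],[0,0,0,0.41]]]' 0 60 && python3 -m handwheel '[[[0,0,0,0],[0,0,0,0],[0,0,0,0],[0,0,0,0],[0,0,0,0],[0,0,-0.1,0],[0,0,-0.2,0],[0,0,-0.3,0],[-0.1,-0.1,-0.34,0],[-0.2,-0.2,-0.34,0],[-0.3,-0.3,-0.34,0],[-0.4,-0.3,-0.34,0],[-0.4,-0.3,-0.34,0]]]' 1
python3 - <<'E'
from h import *
a=grab('wrist'); t=grab('top'); s=grab('scene')
print(rects(a,*ORANGE,.078,amin=300,top=400))
f=lambda im,x,y,w,h:cv2.resize(im[y:y+h,x:x+w],(400,300),interpolation=3)
C=np.vstack([np.hstack([f(a['color'],0,0,640,400),f(t['color'],215,130,160,120)]),np.hstack([f(s['color'],270,140,220,160),f(s['color'],140,140,160,160)])])
cv2.imwrite('pics/chk2.png',C[:,:,::-1])
E
```

```text
clock: 57.1
tcp_pos: [0.613, 0.3154, 0.2727]
tool_rot: [0.0, 1.0, -0.0, -0.0]
contact_force: [0.5, 0.4, 0.1]
gripper_width: 1.002
finger_force: 0.0
clock: 57.9
tcp_pos: [0.6131, 0.3151, 0.2737]
tool_rot: [-0.0, 1.0, -0.001, 0.0]
contact_force: [-0.1, -4.5, 5.7]
gripper_width: 0.178
finger_force: 60.0
clock: 59.3
tcp_pos: [0.6125, 0.3142, 0.2737]
tool_rot: [0.601, 0.799, -0.002, 0.001]
contact_force: [-3.6, -7.0, 7.1]
gripper_width: 0.177
finger_force: 60.3
clock: 60.6
tcp_pos: [0.5246, 0.086, 0.4434]
tool_rot: [0.6, 0.8, 0.0, 0.0]
contact_force: [0.7, -1.3, 0.6]
gripper_width: 1.001
finger_force: 0.0
[(array([ 0.5721275 , -0.01608665]), (61.4, 42.2), 1.5726619958877563), (array([ 0.48889325, -0.01885963]), (61.1, 42.0), 1.6964809894561768), (array([0.57127942, 0.07986296]), (62.0, 40.3), 1.658928394317627), (array([0.48616647, 0.07621619]), (61.6, 40.6), 1.1406276226043701)]
```

View pics/chk2.png

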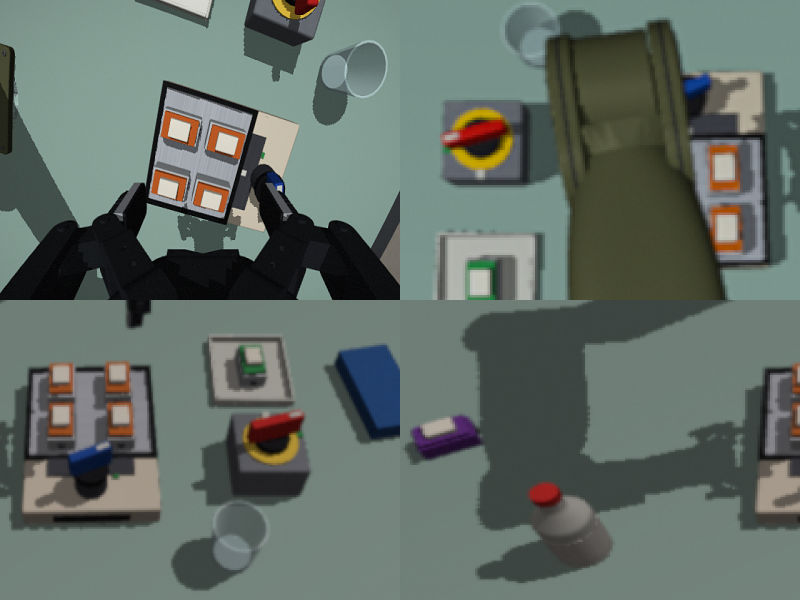

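The isolator handle at (475,133) is on the green side, the knob is tight, and the green holder stands in the tray. The four orange holders are square inside the rim and the bystanders haven't moved. I hand the job in.

```bash
python3 -c "
from plant import manip
print(manip.close_job())"
```

```text
the job is handed in; nothing more can be done
None
```

The job is done and handed in at about 61 s. Isolator off and clamp loose came first; then the green holder went to the out-tray and all four orange holders stand flat inside the plate rim. After that I turned the clamp tight and switched the isolator back on. One orange holder got knocked on the plate partway and pushed another, so I reset both, and the bottle, beaker and slide box look undisturbed.

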